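# Fish the dropped stage ring out of the gap beside the microscope

### The arm

A 6-joint arm with a two-finger parallel gripper is mounted at the origin on the work surface. World frame = base frame: x ahead of the robot, y to its left, z up, the work surface at z = 0. Lengths are in m, angles in rad, forces in N, time in s.
With the tool pointing down it reaches from about 0.25 to 0.725 m from the base axis. Payload 4 kg.
Tool frame: the origin (TCP) lies between the finger pads; the fingertips stand 19 mm ahead of it and the grasp point (between the pads) is the TCP; x points along the fingers, y is the direction in which the jaws open and shut, and the axes are right-handed (so a half turn about x gives the same grasp; the last joint's range is limited). The gripper opens to 85 mm and grips with 20 to 120 N. Pads are 22 mm wide; open, the fingers measure 114 mm over their backs; the gripper's body (76 mm by 85 mm) begins 54 mm behind the grasp point. The pads swing forward as they close: fully open they stand 13 mm farther back than shut.
Start: joints at [1.195, 0.241, 0.005, 1.335, 0, 1.571], TCP at [0.184, 0.465, 0.25] pointing down, gripper open.
Joint ranges: [-2.72, 2.72], [-1.05, 1.87], [-1.09, 1.28], [-1.99, 2.15], [-1.42, 1.44], [-3.14, 3.14]. Speed limits (rad/s): [2.79, 2.79, 3.14, 3.14, 3.14, 3.14].

### API

Orientations are given as a unit quaternion [x, y, z, w].
In Python, from bench import r, get_image, workorder gives the robot as it stands. The module is installed in compiled form; this text tells all that it offers.
- The arm moves only by the tool apply_moves, never from a script. Its argument "deltas" is a list of rows, each an object with "travel": the shift along the tool's x, y, z as a fraction of full scale, a list of three; "spin": the turn about the tool's x as a fraction of full scale; "gripper": the opening, from -1 (shut) to 1 (fully open). A call has exactly 8 rows; each row shifts and turns the pose as measured when the row begins, along the tool's axes as they then stand; what a row does not reach is not made up. Full scale, the value 1, is 3 cm for a shift and 4 degrees for a turn. A row lasts 1/12 s, in which the tool goes at most 41.7 mm and 7.16 degrees, less where a joint would pass 70% of its speed; a pose out of reach is approached as far as the arm can. A call with a number of a shift or a turn outside -1 to 1 is refused whole. A call with a gripper value outside its range is refused whole. The fingers move at their own pace and stop on an object; "grip_force" is the grip in N (left out, the last holds). Time passes only in rows, so rows that do not move let the fingers close, or fill a call up. It gives the time, the measured TCP pose, the force and the opening at its end, in the units of the state.
- r.read_state(): the state, without advancing time (a new reading comes with each control period).
- get_image(name): name is "scene" or "side" or "wrist"; returns a dict with "image" (420x560x3 uint8, red, green, blue), "depth" (420x560 float32, m along the optical axis (not along the pixel's ray), 0 where there is no reading), "mtx" (3x3 intrinsics, pixels), "rvec" (rotation vector, rad) and "tvec" (3), from world to camera coordinates, as OpenCV has them. Camera axes: x right, y down, z forward; pixel columns grow to the right and rows downward; lengths in m; the calibration is good to about 2 mm. The wrist camera is an equidistant fisheye: a pixel r from the principal point sees the ray r / f radians off the axis. A picture is of the moment at which its call begins.
- workorder.close_job(): hands the job in, once; it reports no verdict.
The state is a dict: "time": time; "joints": joint angles; "dq": joint speeds; "effort": joint torques, N m; "tcp_pos": TCP position; "tool_rot": TCP orientation; "force": force on the tool from outside, world axes, zero at the start; "moment": the same for the moment, N m; "width": opening from 0.0 (shut) to 1.0 (fully open).
Only numpy, scipy, OpenCV 4.12 (cv2) and the standard library are available. Lean on these libraries where they do the work, as an engineer would, in place of code of your own. Each camera call takes 0.05 s, during which the arm holds its last target.

### The job

A stage insert ring has dropped into the narrow gap between the microscope and its lamp supply. Take the bent rod from its stand, feel for the bench with its tooth, and with it gently draw the ring out of the gap until the whole ring lies flat on the open bench in front of the mouth; then hang the rod back in its stand, fully home in the slot. Do not touch the ring with the gripper, do not press the rod hard on the bench or the instruments, and leave everything else where it is.

Things in the scene. Friction and masses are not known exactly. Their poses are not given: they have to be found in the camera images.
- ring_center (a point): the dropped stage insert ring: a plain brass ring lying flat on the bench in the gap, 36 mm outside, 22 mm hole, 8 mm high; the point is its centre, half-way up, z is the ring's axis
- gap_mouth (a point): middle, at bench level, of the near end (mouth) of the straight gap between the white microscope base (+y side) and the grey lamp supply (-y side), both fixed. x runs level into the gap, z up. The gap is 46 mm wide, its floor is the bench, its walls are 80 mm high and start at x = 0. Four 6 mm rungs cross it, undersides 71 mm above the bench, at x = 30, 75, 120 and 165 mm
- station: microscope and lamp supply, one fixed body, origin and axes as gap_mouth. Microscope base: x 0 to 300, y 23 to 183 mm, 80 mm high, a knob sticking out 34 mm in front at y = 135; its taller parts (to 215 mm) are all beyond x = 60, y = 55 mm. Lamp supply: x 0 to 270, y -153 to -23 mm, 80 mm high, a knob sticking out 18 mm in front
- rod_grip (a point): bent telescopic steel rod, hanging upright in its stand. The point is the grip centre of its black handle (20 x 20 mm, from 24 mm below the point to 26 mm above); z up along the rod's axis, x the way the foot points. Below the handle: a square steel collar 36 x 36 x 6 mm, underside 30 mm below the point; then a 10 mm round tube to 80 mm below the point, in it a thinner leg
- rod: whole rod, 175 g; origin 30 mm below rod_grip. The leg bends into a 6 mm thick foot, level along x, with a bent-down 6 mm tooth 100 mm from the axis, tip 18 mm below the foot's middle. The tip is 130 to 165 mm below rod_grip: the pulled-out length differs each time, is not measured and stays fixed. The tooth springs 1 mm per 2 N. Over 10 N on the bench or 15 N on instruments is too rough
- stand_seat (a point): fixed rod stand: top of its aluminium plate, 155 mm above the bench, where the rod's axis hangs; z up. Plate 8 mm thick, x -35 to 35, y -70 to 30 mm. A 16 mm wide slot for the tube runs from y = -8 to its open end at y = 30 mm: the rod leaves and enters level along y (out is +y), collar resting on the plate. At the start the foot points along x within 0.06 rad
- stand: the whole stand; origin on the bench, straight below stand_seat, same axes. Its post, 16 mm round, is at y = -58 mm; its foot plate, 12 mm high, spans x -50 to 50, y -120 to -30 mm
- table: the grey bench, its top at z = 0 (origin: middle of the top)
- ring: the ring as a whole; origin in the middle of its underside, z its axis
- tray: white plastic tray, 100 x 120 x 35 mm, fixed; stands on the other side of the bench from the stand
- puck_gap: black resin specimen puck, 30 mm across and 16 mm high, standing in the gap 65 to 115 mm beyond the ring; leave it alone (origin: middle of its underside)
- puck_front: black resin specimen puck, 30 mm across and 18 mm high, on the bench in front of the microscope; leave it alone (origin: middle of its underside)
- objective: steel microscope objective standing on the bench, 32 mm across and 46 mm high; leave it alone (origin: middle of its underside)
- bottle: amber bottle, 44 mm across and 85 mm high; leave it alone (origin: middle of its underside)
- dish: glass dish, 90 mm across and 16 mm high; leave it alone (origin: middle of its underside)
- driver: screwdriver, 150 mm long, lying on the bench; leave it alone (origin: within it, on the bench)
- jar: white jar, 56 mm across and 60 mm high; leave it alone (origin: middle of its underside)
There are look-alikes about, which are no part of the job. What is shaped like the rod but yellow is not meant.

How it is judged:
On the way, in this order (a step that is already met when the one before it is completed fails the run):
1. the rod is taken out of its stand (distance between rod_grip and stand_seat above 0.1 m), for 0.1 s.
2. the whole ring is out of the gap, flat on the bench in front of the mouth (x of ring_center in the frame of gap_mouth below -0.022 m and height (world z) of ring_center below 0.008 m and angle between ring's own z axis and vertical below 0.15 rad), for 0.2 s.
At the end, for the whole second after the job is handed in: The ring lies flat and still on the bench with its centre at least 22 mm in front of the gap's mouth (so all of it is out), and the rod hangs still in its stand: within 10 mm across and 13 mm along the slot of its seat, upright within 0.1 rad, collar down on the plate within 5 mm (all of step 2 and x of rod_grip in the frame of stand_seat between -0.01 and 0.01 m and y of rod_grip in the frame of stand_seat between -0.012 and 0.014 m and z of rod_grip in the frame of stand_seat between 0.025 and 0.035 m and angle between rod's own z axis and vertical below 0.1 rad and linear speed of each of rod, ring below 0.02 m/s); the robot touches nothing.
It fails at once if the gripper touches the ring (contact force between the fingers and ring above 0.3 N).
It fails at once if the rod presses on the bench with more than 10 N (contact force between rod and table above 10 N).
It fails at once if the rod presses on the microscope or lamp supply with more than 15 N (contact force between rod and station above 15 N).
It fails at once if the gripper pushes on the microscope or lamp supply with more than 15 N (contact force between the fingers and station above 15 N).
It fails at once if one of the other loose things is moved by more than 20 mm (distance of any of puck_gap, puck_front, objective, bottle, dish, driver, jar from where it was at the start of the episode above 0.02 m).
It also fails if it takes over 72 s, if anything falls off the work surface, if the arm or the gripper's body presses on something with over 40 N, if the wrist force passes 120 N, or if a joint passes its speed limit or range.

## Working session

There is one attempt and no reset: what is moved stays moved. The work goes in short steps, Python scripts to look and compute and a tool call to move; the robot and the scene stay as the last step left them, time stands still between calls to the robot, and variables do not carry over. Pictures are saved under pics/ and viewed, and the job is handed in when it is done.

Besides the shell and the picture viewer there is one more tool, called after "Request:" by a JSON object that holds its "api" and its "payload". apply_moves: Moves the arm, as the interface text tells. Shift numbers are shares of 3 cm and turn numbers shares of 4 degrees, none past 1 either way. Its arguments: {"type":"object","properties":{"deltas":{"type":"array","items":{"type":"object","properties":{"travel":{"type":"array","items":{"type":"number"}},"spin":{"type":"number"},"gripper":{"type":"number"}}}},"grip_force":{"type":"number"}},"required":["deltas"]}

```bash
mkdir -p pics
cat > h.py <<'E'
import numpy as np, cv2, pickle
from bench import r, get_image, workorder
def snap(n,tag):
    d=get_image(n); cv2.imwrite(f'pics/{tag}.png',d['image'][:,:,::-1]); pickle.dump(d,open(f'pics/{tag}.pkl','wb')); return d
def load(tag): return pickle.load(open(f'pics/{tag}.pkl','rb'))
def ray(d,u,v,fish=False):
    K=np.array(d['mtx']);R=cv2.Rodrigues(np.array(d['rvec'],float))[0];t=np.array(d['tvec'],float).ravel()
    x=(u-K[0,2])/K[0,0];y=(v-K[1,2])/K[1,1]
    if fish:
        th=np.hypot(x,y); s=np.sin(th)/th if th>1e-9 else 1; c=np.array([x*s,y*s,np.cos(th)])
    else: c=np.array([x,y,1.])
    return -R.T@t, R.T@c
def onplane(d,u,v,z,fish=False):
    o,k=ray(d,u,v,fish); return o+k*(z-o[2])/k[2]
def pt(d,u,v,fish=False):
    o,k=ray(d,u,v,fish); z=d['depth'][int(round(v)),int(round(u))]
    if fish:
        R=cv2.Rodrigues(np.array(d['rvec'],float))[0]; c=(R@k)[2]; return o+k*z/c
    return o+k*z
def proj(d,p):
    R=cv2.Rodrigues(np.array(d['rvec'],float))[0];K=np.array(d['mtx']);c=R@np.array(p,float)+np.array(d['tvec'],float).ravel();q=K@c;return q[:2]/q[2]
E
python3 - <<'E'
from h import *
print(r.read_state())
for n in['scene','side','wrist']:
    d=snap(n,n+'0'); print(n,ray(d,280,210,n=='wrist'),d['mtx'])
E
```

```text
{'time': 0.0, 'joints': array([ 1.19501860e+00,  2.41394565e-01,  3.71800940e-03,  1.33515231e+00,
       -1.61396432e-05,  1.57080669e+00]), 'dq': array([-0.00202824,  0.00024814,  0.00128808, -0.00054728, -0.00117464,
       -0.00034622]), 'effort': array([-5.07516052e-04, -3.72318757e+01,  2.52407080e+01,  1.69727934e-02,
       -6.87314696e-05, -5.35351859e-06]), 'tcp_pos': array([0.18329043, 0.46457248, 0.2494197 ]), 'tool_rot': array([ 0.13137367,  0.69478981, -0.13278773,  0.69453258]), 'force': array([-0.10524468,  0.3509699 , -0.26786499]), 'moment': array([-0.00581944,  0.02566773,  0.03138911]), 'width': 1.0009218691745914}
scene (array([0.99251292, 0.7443785 , 0.81377115]), array([-0.40455299, -0.6974862 , -0.5920028 ])) [[462.66237947   0.         272.10704636]
 [  0.         462.66237947 218.35861276]
 [  0.           0.           1.        ]]
side (array([-0.42709799, -0.98759003,  1.05182297]), array([ 0.59849406,  0.56882069, -0.564157  ])) [[540.78768359   0.         281.77311395]
 [  0.         540.78768359 207.94130537]
 [  0.           0.           1.        ]]
wrist (array([0.12160194, 0.48901658, 0.37323962]), array([ 0.24048542, -0.09525927, -0.9659671 ])) [[325.1922621    0.         279.80698295]
 [  0.         325.1922621  211.22258484]
 [  0.           0.           1.        ]]
```

View pics/scene0.png

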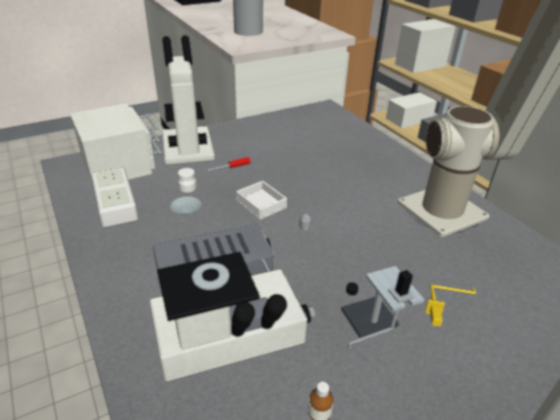

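View pics/side0.png

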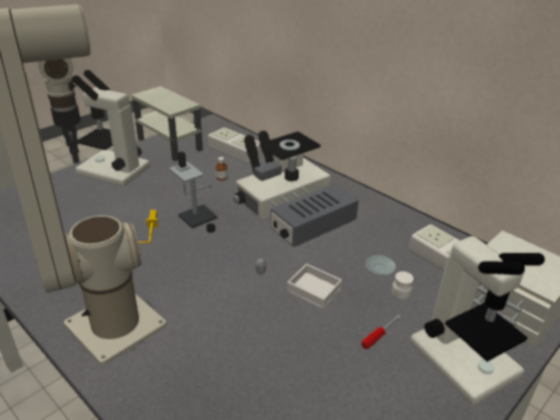

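View pics/wrist0.png

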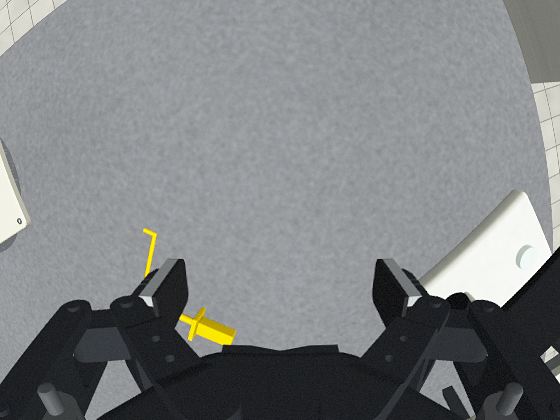

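Run:
```python
from h import *
d=load('scene0');s=load('side0')
a=cv2.resize(d['image'][215:380,140:500],None,fx=2.2,fy=2.2,interpolation=cv2.INTER_CUBIC)[:,:,::-1]
cv2.imwrite('pics/c1.png',a)
a=cv2.resize(s['image'][120:260,130:380],None,fx=3.2,fy=3.2,interpolation=cv2.INTER_CUBIC)[:,:,::-1]
cv2.imwrite('pics/c2.png',a)
```

```text
(no output)
```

View pics/c1.png

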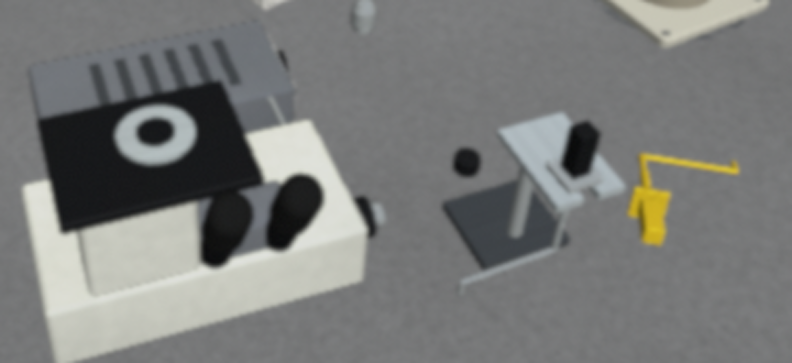

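View pics/c2.png

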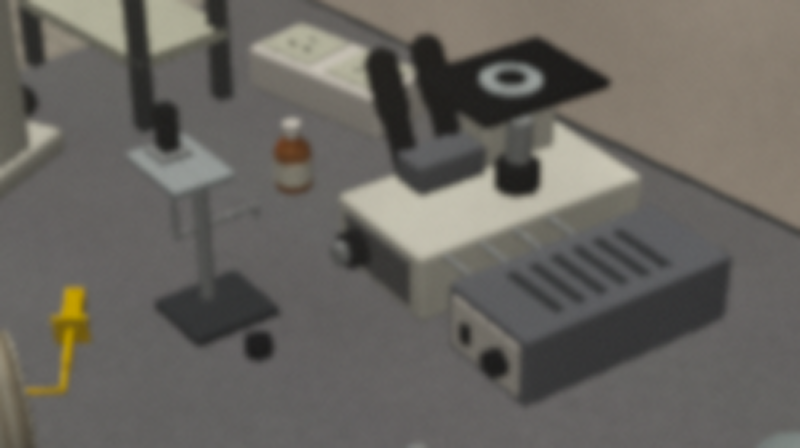

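```bash
cat >> h.py <<'E'
def cloud(d,fish=False):
    K=np.array(d['mtx']);R=cv2.Rodrigues(np.array(d['rvec'],float))[0];t=np.array(d['tvec'],float).ravel()
    z=d['depth'];v,u=np.indices(z.shape)
    x=(u-K[0,2])/K[0,0];y=(v-K[1,2])/K[1,1]
    if fish:
        th=np.hypot(x,y)+1e-12; k=np.tan(np.minimum(th,1.5))/th; x=x*k;y=y*k
    c=np.stack([x*z,y*z,z],-1)
    p=(c-t)@R; p[z<=0]=np.nan
    return p
E
python3 - <<'E'
from h import *
for n in['scene0','side0']:
    d=load(n);p=cloud(d);im=d['image'].astype(int)
    box={'scene0':{'plate':(355,255,430,320),'st':(140,215,320,380)},'side0':{'plate':(160,150,210,185),'st':(225,140,365,250)}}[n]
    for k,(u0,v0,u1,v1) in box.items():
        q=p[v0:v1,u0:u1].reshape(-1,3);zz=0.155 if k=='plate' else 0.08
        m=np.abs(q[:,2]-zz)<.006
        q=q[m]; print(n,k,len(q),np.median(q[:,2]))
        rr=cv2.minAreaRect((q[:,:2]*1000).astype(np.float32));print(rr); print(cv2.boxPoints(rr).round(0).tolist())
    for (u,v) in {'scene0':[(404,272),(352,289),(437,300)],'side0':[(182,155),(211,228),(152,215)]}[n]: print(u,v,pt(d,u,v))
E
```

```text
scene0 plate 1079 0.15335058749214855
((462.9496154785156, 292.79656982421875), (102.43869018554688, 72.29218292236328), 83.0647964477539)
[[421.0, 246.0], [493.0, 238.0], [505.0, 339.0], [433.0, 348.0]]
scene0 st 5889 0.07859065762926482
((742.9921875, 43.34205627441406), (340.147705078125, 298.9239501953125), 81.08090209960938)
[[569.0, -102.0], [864.0, -148.0], [917.0, 188.0], [622.0, 235.0]]
404 272 [0.46865493 0.31197565 0.21128269]
352 289 [0.44919557 0.16033683 0.01694612]
437 300 [0.27963684 0.27062945 0.00056413]
side0 plate 339 0.155167651683024
((463.6582336425781, 290.20013427734375), (110.99590301513672, 74.45081329345703), 82.93531799316406)
[[420.0, 240.0], [494.0, 231.0], [507.0, 341.0], [434.0, 350.0]]
side0 st 3504 0.08056181900433518
((741.2153930664062, 38.20524597167969), (347.0586853027344, 308.0098571777344), 80.14879608154297)
[[560.0, -106.0], [863.0, -159.0], [923.0, 183.0], [619.0, 236.0]]
182 155 [0.46767827 0.30723433 0.20366053]
211 228 [0.43798535 0.1388701  0.01521965]
152 215 [0.33475581 0.31466703 0.02709467]
```

```bash
cat >> h.py <<'E'
from scipy.spatial.transform import Rotation as Ro
def st():
    s=r.read_state(); R=Ro.from_quat(s['tool_rot']).as_matrix(); return s,R
def need(target,yaw_ty=None):
    s,R=st(); d=R.T@(np.array(target)-s['tcp_pos']); 
    print('t',round(s['time'],2),'tcp',s['tcp_pos'].round(4),'toolmm',(d*1000).round(1),'units',(d/.03).round(2))
    print('y-axis',R[:,1].round(3),'z',R[:,2].round(3),'x',R[:,0].round(3),'w',round(s['width'],3),'F',s['force'].round(2))
    if yaw_ty is not None:
        cur=np.arctan2(R[1,1],R[0,1]); e=(yaw_ty-cur+np.pi)%(2*np.pi)-np.pi
        print('world yaw needed deg',np.degrees(e),'-> spin (tool x down => neg) units',-np.degrees(e)/4, 'j6',s['joints'][5])
E
python3 - <<'E'
from h import *
need([0.465,0.3126,0.19],np.radians(-6.8)); need([0.465,0.3126,0.19],np.radians(180-6.8))
d=load('wrist0'); R=cv2.Rodrigues(np.array(d['rvec'],float))[0]; print(R.round(3))
s,T=st(); o,_=ray(d,0,0,True); print('cam in tool',T.T@(o-s['tcp_pos']), T.T@R.T)
print(s['joints'])
E
```

```text
t 0.15 tcp [0.1833 0.4647 0.2496] toolmm [ 59.7 -38.  317.8] units [ 1.99 -1.27 10.59]
y-axis [ 0.367  0.93  -0.002] z [ 0.93  -0.367  0.   ] x [-0.001 -0.002 -1.   ] w 1.001 F [-0.29 -0.21 -0.03]
world yaw needed deg -75.26709591139054 -> spin (tool x down => neg) units 18.816773977847635 j6 1.5708207693402694
t 0.15 tcp [0.1833 0.4647 0.2496] toolmm [ 59.7 -38.  317.8] units [ 1.99 -1.27 10.59]
y-axis [ 0.367  0.93  -0.002] z [ 0.93  -0.367  0.   ] x [-0.001 -0.002 -1.   ] w 1.001 F [-0.29 -0.21 -0.03]
world yaw needed deg 104.73290408860947 -> spin (tool x down => neg) units -26.18322602215237 j6 1.5708207693402694
[[ 0.367  0.93  -0.001]
 [ 0.898 -0.354  0.262]
 [ 0.244 -0.097 -0.965]]
cam in tool [-0.12361622 -0.00022354 -0.0663606 ] [[-6.13023320e-04 -2.62286498e-01  9.64989853e-01]
 [ 9.99999807e-01 -6.81406637e-05  6.16743092e-04]
 [-9.60083366e-05  9.64990046e-01  2.62286489e-01]]
[ 1.19500070e+00  2.41221170e-01  4.02567258e-03  1.33521029e+00
 -8.39961464e-06  1.57082077e+00]
```

Request:
{"api": "apply_moves", "payload": {"deltas": [{"travel": [-0.6,0,0.5],"spin": 1,"gripper": 1},{"travel": [-0.6,0,0.8],"spin": 1,"gripper": 1},{"travel": [-0.6,0,0.9],"spin": 1,"gripper": 1},{"travel": [-0.5,0,0.9],"spin": 1,"gripper": 1},{"travel": [0,0,0.9],"spin": 1,"gripper": 1},{"travel": [0,0,0.9],"spin": 1,"gripper": 1},{"travel": [0,0,0.9],"spin": 1,"gripper": 1},{"travel": [0,0,0.9],"spin": 1,"gripper": 1}]}}

```text
time: 0.82
tcp_pos: [0.3445, 0.3433, 0.318]
tool_rot: [0.319, 0.629, -0.326, 0.629]
force: [0.5, 0.2, 0.2]
width: 1.0
```

Run:
```python
from h import *
need([0.64,-0.02,0.28],np.radians(-8))
```

```text
t 0.82 tcp [0.3445 0.3433 0.318 ] toolmm [ 39.6  28.3 467.4] units [ 1.32  0.94 15.58]
y-axis [ 0.812  0.583 -0.008] z [ 0.583 -0.812  0.004] x [-0.004 -0.008 -1.   ] w 1.0 F [0.49 0.17 0.23]
world yaw needed deg -43.69311538833174 -> spin (tool x down => neg) units 10.923278847082935 j6 1.7331753208108334
```

Request:
{"api": "apply_moves", "payload": {"deltas": [{"travel": [0,0.4,1],"spin": 1,"gripper": 1},{"travel": [0,0.5,1],"spin": 1,"gripper": 1},{"travel": [0,0.6,1],"spin": 1,"gripper": 1},{"travel": [0,0.7,1],"spin": 1,"gripper": 1},{"travel": [0,0.8,1],"spin": 1,"gripper": 1},{"travel": [0,0.8,1],"spin": 1,"gripper": 1},{"travel": [0,0.8,1],"spin": 1,"gripper": 1},{"travel": [0,0.8,1],"spin": 1,"gripper": 1}]}}

```text
time: 1.48
tcp_pos: [0.5876, 0.1661, 0.3161]
tool_rot: [0.486, 0.51, -0.494, 0.51]
force: [0.3, 0.1, -0.2]
width: 0.997
```

Run:
```python
from h import *
need([0.64,-0.02,0.28],np.radians(-8))
```

```text
t 1.48 tcp [0.5876 0.1661 0.3161] toolmm [ 37.1  45.2 187.8] units [1.24 1.51 6.26]
y-axis [ 0.999  0.041 -0.009] z [ 0.041 -0.999  0.008] x [-0.009 -0.008 -1.   ] w 0.997 F [ 0.3   0.14 -0.19]
world yaw needed deg -10.321561159701945 -> spin (tool x down => neg) units 2.5803902899254862 j6 1.8082522404237635
```

Request:
{"api": "apply_moves", "payload": {"deltas": [{"travel": [0,0.2,1],"spin": 0.9,"gripper": 1},{"travel": [0,0.3,1],"spin": 0.9,"gripper": 1},{"travel": [0,0.3,1],"spin": 0.8,"gripper": 1},{"travel": [0,0.3,1],"spin": 0,"gripper": 1},{"travel": [0.3,0.3,1],"spin": 0,"gripper": 1},{"travel": [0.5,0.2,1],"spin": 0,"gripper": 1},{"travel": [0.5,0.2,0.5],"spin": 0,"gripper": 1},{"travel": [0,0,0],"spin": 0,"gripper": 1}]}}

```text
time: 2.15
tcp_pos: [0.6282, -0.0506, 0.2686]
tool_rot: [-0.532, -0.459, 0.546, -0.457]
force: [-0.6, 0.7, -0.6]
width: 1.002
```

Run:
```python
from h import *
need([0.64,-0.02,0.28],np.radians(-8)); snap('wrist','w1')
```

```text
t 2.15 tcp [ 0.6282 -0.0506  0.2686] toolmm [-11.9   6.6 -32. ] units [-0.4   0.22 -1.07]
y-axis [ 0.987 -0.162 -0.014] z [-0.162 -0.987  0.013] x [-0.016 -0.011 -1.   ] w 1.002 F [-0.63  0.71 -0.64]
world yaw needed deg 1.3188785228479343 -> spin (tool x down => neg) units -0.32971963071198357 j6 1.6584636524813128
```

View pics/w1.png

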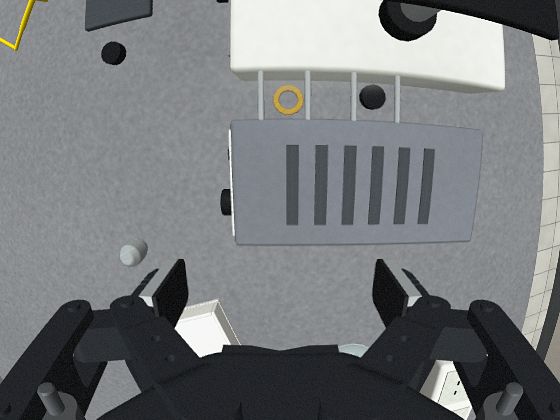

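Run:
```python
from h import *
d=load('w1');im=d['image'];h=cv2.cvtColor(im,cv2.COLOR_RGB2HSV)
m=((h[...,0]>10)&(h[...,0]<30)&(h[...,1]>110)).astype(np.uint8); m[:60]=0;m[140:]=0
ys,xs=np.nonzero(m);print(len(xs),xs.min(),xs.max(),ys.min(),ys.max())
c=max(cv2.findContours(m,cv2.RETR_EXTERNAL,cv2.CHAIN_APPROX_NONE)[0],key=len)
pts=np.array([onplane(d,u,v,.008,True)[:2] for u,v in c[:,0]])
(cx,cy),rad=cv2.minEnclosingCircle((pts*1000).astype(np.float32));print('ring',cx,cy,rad)
p=cloud(d,True); q=p.reshape(-1,3)
g=q[(np.abs(q[:,2]-.08)<.005)]
print('top',len(g)); 
# lamp top: image region
L=p[125:245,225:490].reshape(-1,3);L=L[np.abs(L[:,2]-.08)<.005]
rr=cv2.minAreaRect((L[:,:2]*1000).astype(np.float32));print('lamp',rr,cv2.boxPoints(rr).round(1).tolist(),np.median(L[:,2]))
M=p[40:95,225:510].reshape(-1,3);M=M[np.abs(M[:,2]-.08)<.005]
rr=cv2.minAreaRect((M[:,:2]*1000).astype(np.float32));print('mic',rr,cv2.boxPoints(rr).round(1).tolist())
for u,v in [(261,95),(308,96),(353,97),(397,98)]:
    print('rung',onplane(d,u,v,.077,True).round(4),pt(d,u,v,True).round(4))
print('puckgap',onplane(d,372,97,.016,True))
# lamp front edge / gap edges
for u,v in [(231,121),(483,129),(231,70)]: print(onplane(d,u,v,.08,True).round(4))
print(onplane(d,114,53,.018,True),onplane(d,133,250,.046,True))
```

```text
400 113 303 64 114
ring 648.7124633789062 40.05316162109375 17.502927780151367
top 48970
lamp ((711.7620239257812, -57.975120544433594), (128.69378662109375, 269.56170654296875), 81.30094146728516) [[568.7999877929688, -101.19999694824219], [835.2999877929688, -142.0], [854.7000122070312, -14.800000190734863], [588.2999877929688, 26.0]] 0.08025880934743564
mic ((747.6064453125, 62.166709899902344), (66.0909423828125, 301.17669677734375), 86.25741577148438) [[595.2000122070312, 39.0], [895.7000122070312, 19.399999618530273], [900.0, 85.30000305175781], [599.5, 105.0]]
rung [0.6228 0.0445 0.077 ] [0.6228 0.0445 0.0773]
rung [0.6668 0.0364 0.077 ] [0.6668 0.0364 0.0763]
rung [0.7099 0.0299 0.077 ] [0.71   0.0299 0.0766]
rung [0.7548 0.0246 0.077 ] [0.7547 0.0246 0.0774]
puckgap [0.74602871 0.03020159 0.016     ]
[0.5905 0.0248 0.08  ]
[ 0.853  -0.0146  0.08  ]
[0.5989 0.0738 0.08  ]
[0.44768471 0.14630189 0.018     ] [ 0.43094529 -0.10120283  0.046     ]
```

Request:
{"api": "apply_moves", "payload": {"deltas": [{"travel": [-0.4,-1,-0.4],"spin": 0,"gripper": 1},{"travel": [-0.4,-1,-1],"spin": -0.1,"gripper": 1},{"travel": [0,-1,-1],"spin": -0.1,"gripper": 1},{"travel": [0,-1,-1],"spin": -0.1,"gripper": 1},{"travel": [0,-1,-1],"spin": -0.1,"gripper": 1},{"travel": [0,-1,-1],"spin": -0.1,"gripper": 1},{"travel": [0,-0.8,-1],"spin": 0,"gripper": 1},{"travel": [0,-0.2,-1],"spin": 0,"gripper": 1}]}}

```text
time: 2.87
tcp_pos: [0.4499, 0.2047, 0.2956]
tool_rot: [-0.526, -0.469, 0.538, -0.463]
force: [0.4, -0.6, -0.1]
width: 1.001
```

Run:
```python
from h import *
need([0.465,0.28,0.28],np.radians(-6.8)); snap('wrist','w2')
```

```text
t 2.87 tcp [0.4499 0.2047 0.2956] toolmm [ 14.9   5.4 -76.7] units [ 0.5   0.18 -2.56]
y-axis [ 0.991 -0.131 -0.017] z [-0.13  -0.991  0.007] x [-0.018 -0.005 -1.   ] w 1.001 F [ 0.39 -0.57 -0.1 ]
world yaw needed deg 0.7017760234976651 -> spin (tool x down => neg) units -0.17544400587441628 j6 2.127009191342286
```

View pics/w2.png

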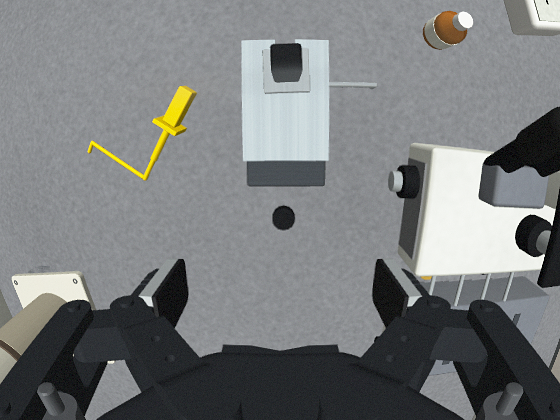

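Run:
```python
from h import *
d=load('w2');p=cloud(d,True)
reg=p[30:170,235:340].reshape(-1,3)
def rect(m,n):
    q=reg[m]; rr=cv2.minAreaRect((q[:,:2]*1000).astype(np.float32)); print(n,len(q),rr,cv2.boxPoints(rr).round(1).tolist(),np.median(q[:,2]))
z=reg[:,2]
rect(np.abs(z-.155)<.0025,'plate');rect(np.abs(z-.161)<.0025,'collar');rect(np.abs(z-.211)<.004,'handle')
print(np.histogram(z,bins=np.arange(.14,.23,.003)))
for u,v in [(242,161),(328,161),(327,39),(243,40)]: print(onplane(d,u,v,.155,True).round(4))
for u,v in [(264,92),(309,92),(309,48),(264,48)]: print('col',onplane(d,u,v,.161,True).round(4))
for u,v in [(273,44),(300,44)]: print('han',onplane(d,u,v,.211,True).round(4))
for u,v in [(335,84),(373,85)]: print('foot',pt(d,u,v,True).round(4))
print(onplane(d,283.5,217,.018,True))
```

```text
plate 8223 ((462.9823303222656, 290.5801696777344), (100.28780364990234, 70.81246948242188), 83.08988952636719) [[421.79998779296875, 245.10000610351562], [492.1000061035156, 236.5], [504.20001220703125, 336.1000061035156], [433.8999938964844, 344.6000061035156]] 0.15515284526716858
collar 1004 ((466.40570068359375, 312.9678955078125), (36.1083984375, 36.05598449707031), 83.8989486694336) [[446.6000061035156, 296.8999938964844], [482.3999938964844, 293.1000061035156], [486.29998779296875, 329.0], [450.3999938964844, 332.79998779296875]] 0.16116479266489891
handle 936 ((466.5074768066406, 312.796875), (20.306976318359375, 20.144529342651367), 85.62312316894531) [[455.70001220703125, 303.3999938964844], [475.79998779296875, 301.8999938964844], [477.29998779296875, 322.20001220703125], [457.20001220703125, 323.70001220703125]] 0.21098330233071105
(array([   0,    0,    0,    3, 3408, 4823,  434,  573,   15,   12,   15,
          5,    7,   13,   16,   17,   24,   16,   18,   19,    9,   15,
         35,  827,   84,    0,    0,    0,    0]), array([0.14 , 0.143, 0.146, 0.149, 0.152, 0.155, 0.158, 0.161, 0.164,
       0.167, 0.17 , 0.173, 0.176, 0.179, 0.182, 0.185, 0.188, 0.191,
       0.194, 0.197, 0.2  , 0.203, 0.206, 0.209, 0.212, 0.215, 0.218,
       0.221, 0.224, 0.227]))
[0.4215 0.2448 0.155 ]
[0.4913 0.2359 0.155 ]
[0.503  0.3363 0.155 ]
[0.4359 0.3442 0.155 ]
col [0.4473 0.2975 0.161 ]
col [0.4821 0.293  0.161 ]
col [0.4869 0.3287 0.161 ]
col [0.452  0.3331 0.161 ]
han [0.4596 0.3229 0.211 ]
han [0.4765 0.3208 0.211 ]
foot [0.5206 0.3081 0.0568]
foot [0.5642 0.3038 0.0555]
[0.44302141 0.1527552  0.018     ]
```

Run:
```python
from h import *
need([0.4664,0.3129,0.25],np.radians(-6.0))
```

```text
t 2.92 tcp [0.4508 0.2102 0.2955] toolmm [  45.3    3.4 -103.9] units [ 1.51  0.11 -3.46]
y-axis [ 0.992 -0.125 -0.017] z [-0.125 -0.992  0.002] x [-0.017 -0.    -1.   ] w 0.998 F [1.73 2.82 1.13]
world yaw needed deg 1.1901664593669246 -> spin (tool x down => neg) units -0.29754161484173114 j6 2.128638923018005
```

Request:
{"api": "apply_moves", "payload": {"deltas": [{"travel": [0,0,-0.9],"spin": -0.1,"gripper": 1},{"travel": [0.3,0,-0.9],"spin": -0.1,"gripper": 1},{"travel": [0.4,0,-0.8],"spin": -0.1,"gripper": 1},{"travel": [0.4,0,-0.5],"spin": 0,"gripper": 1},{"travel": [0.4,0,-0.2],"spin": 0,"gripper": 1},{"travel": [0,0,0],"spin": 0,"gripper": 1},{"travel": [0,0,0],"spin": 0,"gripper": 1},{"travel": [0,0,0],"spin": 0,"gripper": 1}]}}

```text
time: 3.58
tcp_pos: [0.4553, 0.3263, 0.257]
tool_rot: [-0.52, -0.483, 0.52, -0.475]
force: [-0.7, 0.1, 0.1]
width: 0.999
```

Run:
```python
from h import *
need([0.4664,0.3129,0.188],np.radians(-6.0))
```

```text
t 3.58 tcp [0.4553 0.3263 0.257 ] toolmm [68.8 12.7 13. ] units [2.29 0.42 0.43]
y-axis [ 0.997 -0.081 -0.009] z [-0.081 -0.997 -0.008] x [-0.008  0.008 -1.   ] w 0.999 F [-0.7   0.07  0.09]
world yaw needed deg -1.3724863363323085 -> spin (tool x down => neg) units 0.34312158408307714 j6 2.2676270672472807
```

Request:
{"api": "apply_moves", "payload": {"deltas": [{"travel": [0,0.2,0.2],"spin": 0.2,"gripper": 1},{"travel": [0,0.2,0.2],"spin": 0.1,"gripper": 1},{"travel": [0,0,0],"spin": 0,"gripper": 1},{"travel": [0,0,0],"spin": 0,"gripper": 1},{"travel": [0.3,0,0],"spin": 0,"gripper": 1},{"travel": [0.4,0,0],"spin": 0,"gripper": 1},{"travel": [0.4,0,0],"spin": 0,"gripper": 1},{"travel": [0,0,0],"spin": 0,"gripper": 1}]}}

```text
time: 4.25
tcp_pos: [0.4702, 0.3091, 0.2274]
tool_rot: [0.53, 0.475, -0.524, 0.468]
force: [-0.4, 0.1, -0.2]
width: 0.997
```

Run:
```python
from h import *
need([0.4664,0.3129,0.188],np.radians(-6.0)); snap('wrist','w3')
```

```text
t 4.25 tcp [0.4702 0.3091 0.2274] toolmm [39.4 -4.2 -2.8] units [ 1.31 -0.14 -0.09]
y-axis [ 0.994 -0.111 -0.001] z [-0.111 -0.994 -0.013] x [ 0.     0.013 -1.   ] w 0.997 F [-0.41  0.11 -0.19]
world yaw needed deg 0.34787160961254704 -> spin (tool x down => neg) units -0.08696790240313676 j6 2.2577133376548173
```

View pics/w3.png

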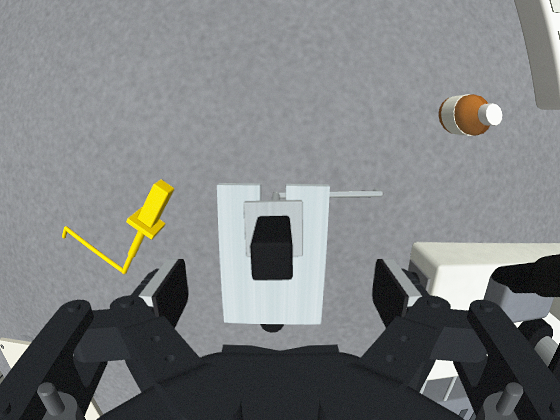

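Request:
{"api": "apply_moves", "payload": {"deltas": [{"travel": [0.4,-0.1,-0.1],"spin": -0.08,"gripper": 1},{"travel": [0.4,0,0],"spin": 0,"gripper": 1},{"travel": [0.4,0,0],"spin": 0,"gripper": 1},{"travel": [0.1,0,0],"spin": 0,"gripper": 1},{"travel": [0,0,0],"spin": 0,"gripper": 1},{"travel": [0,0,0],"spin": 0,"gripper": 1},{"travel": [0,0,0],"spin": 0,"gripper": 1},{"travel": [0,0,0],"spin": 0,"gripper": 1}]}}

```text
time: 4.97
tcp_pos: [0.47, 0.314, 0.1932]
tool_rot: [0.532, 0.476, -0.52, 0.47]
force: [0.1, -1.0, -0.0]
width: 1.0
```

Run:
```python
from h import *
need([0.4664,0.3129,0.188],np.radians(-6.0))
```

```text
t 4.97 tcp [0.47   0.314  0.1932] toolmm [ 5.1 -3.5  1.6] units [ 0.17 -0.12  0.05]
y-axis [ 0.994 -0.106  0.005] z [-0.106 -0.994 -0.019] x [ 0.007  0.018 -1.   ] w 1.0 F [ 0.06 -0.98 -0.02]
world yaw needed deg 0.07865032745790068 -> spin (tool x down => neg) units -0.01966258186447517 j6 2.2604247862140845
```

Request:
{"api": "apply_moves", "payload": {"deltas": [{"travel": [0.1,-0.12,0.05],"spin": 0,"gripper": 1},{"travel": [0,-0.05,0],"spin": 0,"gripper": 0},{"travel": [0,0,0],"spin": 0,"gripper": -0.3},{"travel": [0,0,0],"spin": 0,"gripper": -1},{"travel": [0,0,0],"spin": 0,"gripper": -1},{"travel": [0,0,0],"spin": 0,"gripper": -1},{"travel": [0,0,0],"spin": 0,"gripper": -1},{"travel": [0,0,0],"spin": 0,"gripper": -1}], "grip_force": 70}}

```text
time: 5.63
tcp_pos: [0.4653, 0.3136, 0.1924]
tool_rot: [0.533, 0.475, -0.518, 0.47]
force: [-0.2, 0.1, -0.1]
width: 0.226
```

Run:
```python
from h import *
need([0.4664,0.3129,0.188],np.radians(-6.0));snap('wrist','w4')
```

```text
t 5.63 tcp [0.4653 0.3136 0.1924] toolmm [4.4 1.1 0.7] units [0.15 0.04 0.02]
y-axis [ 0.994 -0.106  0.009] z [-0.106 -0.994 -0.021] x [ 0.011  0.02  -1.   ] w 0.226 F [-0.22  0.07 -0.07]
world yaw needed deg 0.0860662877563706 -> spin (tool x down => neg) units -0.02151657193909265 j6 2.26467434557307
```

View pics/w4.png

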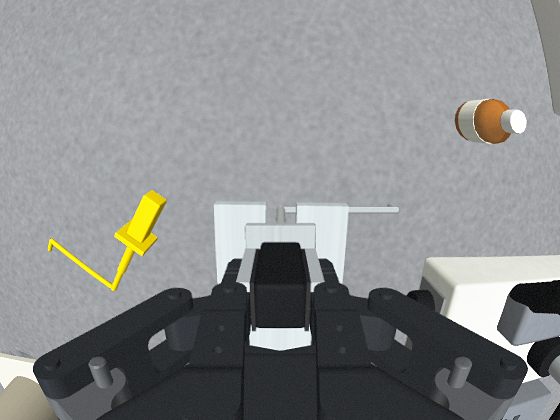

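Request:
{"api": "apply_moves", "payload": {"deltas": [{"travel": [-0.15,0,0],"spin": 0,"gripper": -1},{"travel": [-0.1,0,0],"spin": 0,"gripper": -1},{"travel": [0,0,0],"spin": 0,"gripper": -1},{"travel": [0,0,-0.4],"spin": 0,"gripper": -1},{"travel": [0,0,-0.5],"spin": 0,"gripper": -1},{"travel": [0,0,-0.5],"spin": 0,"gripper": -1},{"travel": [0,0,-0.6],"spin": 0,"gripper": -1},{"travel": [0,0,-0.6],"spin": 0,"gripper": -1}]}}

```text
time: 6.35
tcp_pos: [0.473, 0.392, 0.2008]
tool_rot: [0.533, 0.474, -0.521, 0.468]
force: [-0.1, -0.6, -2.8]
width: 0.226
```

Run:
```python
from h import *
need([0.473,0.383,0.195],np.radians(-6.0));snap('wrist','w5')
```

```text
t 6.35 tcp [0.473  0.392  0.2008] toolmm [5.6 1.  9.1] units [0.19 0.03 0.3 ]
y-axis [ 0.994 -0.111  0.005] z [-0.111 -0.994 -0.018] x [ 0.007  0.018 -1.   ] w 0.226 F [-0.12 -0.56 -2.82]
world yaw needed deg 0.39453883479324703 -> spin (tool x down => neg) units -0.09863470869831176 j6 2.37025343245645
```

View pics/w5.png

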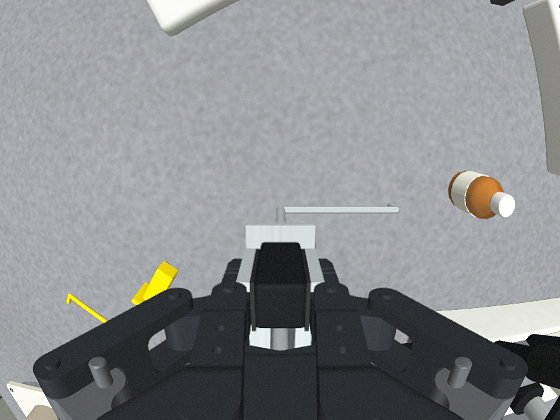

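Request:
{"api": "apply_moves", "payload": {"deltas": [{"travel": [-0.8,0,0],"spin": 0,"gripper": -1},{"travel": [-1,0,0],"spin": 0,"gripper": -1},{"travel": [-1,0,0],"spin": 0,"gripper": -1},{"travel": [-1,0,0],"spin": 0,"gripper": -1},{"travel": [-1,0,0],"spin": 0,"gripper": -1},{"travel": [-0.5,0,0.4],"spin": 0,"gripper": -1},{"travel": [0,0,0.7],"spin": 0,"gripper": -1},{"travel": [0,0,0.9],"spin": 0.1,"gripper": -1}]}}

```text
time: 7.07
tcp_pos: [0.4635, 0.3441, 0.3579]
tool_rot: [0.529, 0.479, -0.521, 0.469]
force: [-0.1, 0.2, -1.3]
width: 0.226
```

Run:
```python
from h import *
need([0.443,0.071,0.3],np.radians(-7.9))
d=load('w5');p=cloud(d,True);T=Ro.from_quat([0.533,0.474,-0.521,0.468]).as_matrix();c=np.array([.473,.392,.2008])
for u in (290,310,330,350,370,385,395,397):
    col=p[203:217,u]; k=np.nanargmax(col[:,2]); print(u,203+k,col[k].round(4),((col[k]-c)@T).round(4))
```

```text
t 7.07 tcp [0.4635 0.3441 0.3579] toolmm [ 52.7   7.6 274.8] units [1.76 0.25 9.16]
y-axis [ 0.995 -0.102 -0.003] z [-0.102 -0.995 -0.019] x [-0.001  0.019 -1.   ] w 0.226 F [-0.09  0.16 -1.27]
world yaw needed deg -2.0613439915687777 -> spin (tool x down => neg) units 0.5153359978921944 j6 2.3034789671694718
290 209 [0.482  0.3915 0.0658] [0.135  0.0084 0.002 ]
310 211 [0.4983 0.388  0.0661] [0.1348 0.0249 0.0036]
330 211 [0.5148 0.3863 0.0669] [0.1341 0.0415 0.0034]
350 208 [0.532  0.3868 0.0663] [0.1348 0.0585 0.001 ]
370 210 [0.5493 0.3831 0.0664] [0.1348 0.0761 0.0027]
385 210 [0.5624 0.3819 0.0674] [0.1338 0.0893 0.0025]
395 211 [0.5717 0.3799 0.067 ] [0.1343 0.0988 0.0034]
397 210 [0.5735 0.3806 0.0672] [0.134  0.1005 0.0025]
```

Request:
{"api": "apply_moves", "payload": {"deltas": [{"travel": [0,0,1],"spin": 0.1,"gripper": -1},{"travel": [0,0,1],"spin": 0.1,"gripper": -1},{"travel": [0,0,1],"spin": 0.1,"gripper": -1},{"travel": [0,0,1],"spin": 0.1,"gripper": -1},{"travel": [0,0,1],"spin": 0.1,"gripper": -1},{"travel": [0,0.1,1],"spin": 0.1,"gripper": -1},{"travel": [0,0.1,1],"spin": 0,"gripper": -1},{"travel": [0,0,0.7],"spin": 0,"gripper": -1}]}}

```text
time: 7.73
tcp_pos: [0.4398, 0.1101, 0.3532]
tool_rot: [0.539, 0.47, -0.527, 0.459]
force: [-0.4, 0.2, -1.5]
width: 0.223
```

Run:
```python
from h import *
need([0.443,0.0714,0.2],np.radians(-8.7))
```

```text
t 7.73 tcp [0.4398 0.1101 0.3532] toolmm [152.3   8.6  41.4] units [5.08 0.29 1.38]
y-axis [ 0.99  -0.138 -0.001] z [-0.138 -0.99  -0.023] x [ 0.003  0.023 -1.   ] w 0.223 F [-0.38  0.23 -1.5 ]
world yaw needed deg -0.7899331006241921 -> spin (tool x down => neg) units 0.19748327515604802 j6 1.940820885096224
```

Request:
{"api": "apply_moves", "payload": {"deltas": [{"travel": [0,0.1,0.6],"spin": 0.1,"gripper": -1},{"travel": [0.4,0.1,0.3],"spin": 0.1,"gripper": -1},{"travel": [0.8,0.1,0],"spin": 0,"gripper": -1},{"travel": [1,0,0],"spin": 0,"gripper": -1},{"travel": [1,0,0],"spin": 0,"gripper": -1},{"travel": [0.8,0,0],"spin": 0,"gripper": -1},{"travel": [0.5,0,0],"spin": 0,"gripper": -1},{"travel": [0,0,0],"spin": 0,"gripper": -1}]}}

```text
time: 8.4
tcp_pos: [0.4486, 0.0817, 0.2161]
tool_rot: [0.548, 0.462, -0.529, 0.455]
force: [-1.9, 0.4, -2.3]
width: 0.226
```

Run:
```python
from h import *
need([0.443,0.0714,0.17],np.radians(-8.7))
snap('wrist','w6');snap('side','s6');snap('scene','c6')
```

```text
t 8.4 tcp [0.4486 0.0817 0.2161] toolmm [45.8 -4.3 12.3] units [ 1.53 -0.14  0.41]
y-axis [ 0.987 -0.16   0.009] z [-0.16  -0.987 -0.027] x [ 0.014  0.025 -1.   ] w 0.226 F [-1.88  0.45 -2.33]
world yaw needed deg 0.5068439514868549 -> spin (tool x down => neg) units -0.12671098787171373 j6 1.8977350903581893
```

View pics/w6.png

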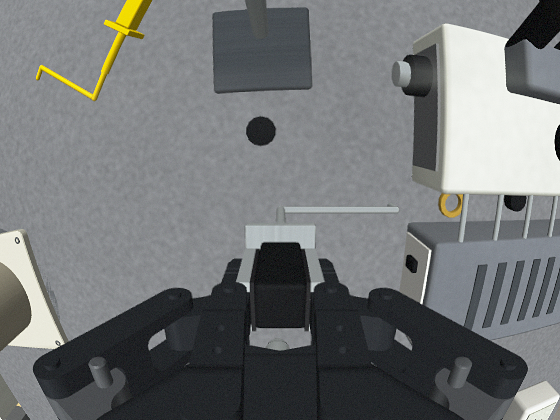

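View pics/s6.png

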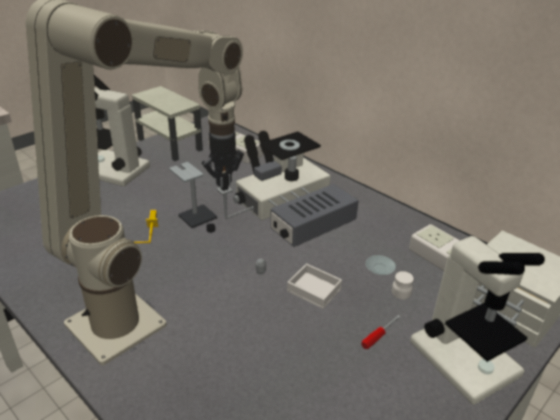

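Request:
{"api": "apply_moves", "payload": {"deltas": [{"travel": [0.4,-0.1,0.3],"spin": -0.1,"gripper": -1},{"travel": [0.5,0,0.1],"spin": 0,"gripper": -1},{"travel": [0.4,0,0],"spin": 0,"gripper": -1},{"travel": [0.2,0,0],"spin": 0,"gripper": -1},{"travel": [0,0,0],"spin": 0,"gripper": -1},{"travel": [0,0,0],"spin": 0,"gripper": -1},{"travel": [0,0,0],"spin": 0,"gripper": -1},{"travel": [0,0,0],"spin": 0,"gripper": -1}]}}

```text
time: 9.22
tcp_pos: [0.4576, 0.0742, 0.1868]
tool_rot: [0.556, 0.458, -0.517, 0.463]
force: [0.3, 0.3, -1.9]
width: 0.225
```

Run:
```python
from h import *
need([0.443,0.0714,0.1585],np.radians(-8.7)); snap('scene','c7'); print(r.read_state()['moment'])
```

```text
t 9.22 tcp [0.4576 0.0742 0.1868] toolmm [ 27.5 -15.1   6. ] units [ 0.92 -0.5   0.2 ]
y-axis [ 0.988 -0.151  0.041] z [-0.15  -0.988 -0.037] x [ 0.046  0.03  -0.998] w 0.225 F [ 0.3   0.29 -1.88]
world yaw needed deg -0.006011414889976832 -> spin (tool x down => neg) units 0.001502853722494208 j6 1.8688167532015338
[-0.0496416   0.07619189  0.01803016]
```

Request:
{"api": "apply_moves", "payload": {"deltas": [{"travel": [0,-0.1,0],"spin": 0,"gripper": -1},{"travel": [0,-0.1,0],"spin": 0,"gripper": -1},{"travel": [0,-0.1,0],"spin": 0,"gripper": -1},{"travel": [0,-0.1,0],"spin": 0,"gripper": -1},{"travel": [0,-0.1,0],"spin": 0,"gripper": -1},{"travel": [0,0,0],"spin": 0,"gripper": -1},{"travel": [0,0,0],"spin": 0,"gripper": -1},{"travel": [0,0,0],"spin": 0,"gripper": -1}]}}

```text
time: 9.93
tcp_pos: [0.4413, 0.077, 0.1876]
tool_rot: [0.556, 0.458, -0.516, 0.464]
force: [-0.4, -0.1, -1.9]
width: 0.226
```

Run:
```python
from h import *
need([0.443,0.0714,0.1585],np.radians(-8.7)); print(r.read_state()['joints'],r.read_state()['dq'])
```

```text
t 9.93 tcp [0.4413 0.077  0.1876] toolmm [29.   1.3  6.3] units [0.97 0.04 0.21]
y-axis [ 0.988 -0.151  0.044] z [-0.149 -0.988 -0.038] x [ 0.049  0.031 -0.998] w 0.226 F [-0.4  -0.11 -1.93]
world yaw needed deg -0.029289285738397532 -> spin (tool x down => neg) units 0.007322321434599383 j6 1.8801293192717232
[ 0.15822129  0.13937651 -0.29182802  1.08660487  0.02272807  1.88012932] [ 0.00169317 -0.00202062  0.00097083 -0.00324746 -0.00109414 -0.00136268]
```

Request:
{"api": "apply_moves", "payload": {"deltas": [{"travel": [0.15,0,0.1],"spin": 0,"gripper": -1},{"travel": [0.15,0,0.1],"spin": 0,"gripper": -1},{"travel": [0.15,0,0],"spin": 0,"gripper": -1},{"travel": [0.15,0,0],"spin": 0,"gripper": -1},{"travel": [0.1,0,0],"spin": 0,"gripper": -1},{"travel": [0.1,0,0],"spin": 0,"gripper": -1},{"travel": [0.05,0,0],"spin": 0,"gripper": -1},{"travel": [0,0,0],"spin": 0,"gripper": -1}]}}

```text
time: 10.6
tcp_pos: [0.4415, 0.0709, 0.1581]
tool_rot: [0.556, 0.458, -0.516, 0.463]
force: [0.4, -0.6, -1.6]
width: 0.225
```

Run:
```python
from h import *
need([0.443,0.0714,0.1585],np.radians(-8.7)); print(r.read_state()['moment'])
```

```text
t 10.6 tcp [0.4415 0.0709 0.1581] toolmm [-0.3  1.4 -0.8] units [-0.01  0.05 -0.03]
y-axis [ 0.988 -0.151  0.042] z [-0.15  -0.988 -0.037] x [ 0.047  0.03  -0.998] w 0.225 F [ 0.36 -0.64 -1.61]
world yaw needed deg 0.007834091950023735 -> spin (tool x down => neg) units -0.0019585229875059337 j6 1.8669215303757472
[-0.06245216  0.11664746  0.00041435]
```

Request:
{"api": "apply_moves", "payload": {"deltas": [{"travel": [0.04,0,0],"spin": 0,"gripper": -1},{"travel": [0.04,0,0],"spin": 0,"gripper": -1},{"travel": [0.04,0,0],"spin": 0,"gripper": -1},{"travel": [0,0,0],"spin": 0,"gripper": -1},{"travel": [0,0,0],"spin": 0,"gripper": -1},{"travel": [0,0,0],"spin": 0,"gripper": -1},{"travel": [0,0,0],"spin": 0,"gripper": -1},{"travel": [0,0,0],"spin": 0,"gripper": -1}]}}

```text
time: 11.27
tcp_pos: [0.4423, 0.0713, 0.1548]
tool_rot: [0.556, 0.458, -0.516, 0.464]
force: [-0.4, -0.3, -2.2]
width: 0.226
```

Run:
```python
from h import *
need([0.443,0.0714,0.1585],np.radians(-8.7)); print(r.read_state()['moment'])
d=snap('side','s8')
cv2.imwrite('pics/s8c.png',cv2.resize(d['image'][140:250,170:300],None,fx=5,fy=5,interpolation=cv2.INTER_CUBIC)[:,:,::-1])
```

```text
t 11.27 tcp [0.4423 0.0713 0.1548] toolmm [-3.7  0.8 -0.3] units [-0.12  0.03 -0.01]
y-axis [ 0.988 -0.151  0.043] z [-0.149 -0.988 -0.038] x [ 0.049  0.031 -0.998] w 0.226 F [-0.44 -0.34 -2.18]
world yaw needed deg -0.015659399988449053 -> spin (tool x down => neg) units 0.003914849997112263 j6 1.8671529230957808
[-0.00918466  0.07091607  0.04836479]
```

View pics/s8c.png

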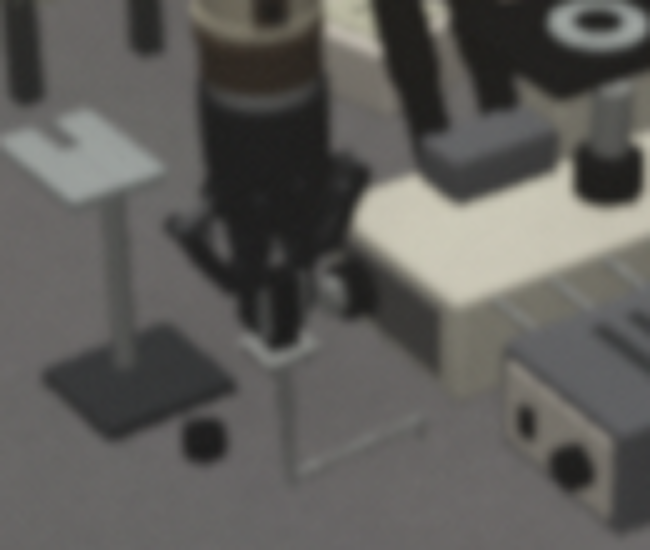

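Request:
{"api": "apply_moves", "payload": {"deltas": [{"travel": [0.04,0,0],"spin": 0,"gripper": -1},{"travel": [0.04,0,0],"spin": 0,"gripper": -1},{"travel": [0,0,0],"spin": 0,"gripper": -1},{"travel": [0,0,0],"spin": 0,"gripper": -1},{"travel": [0,0,0],"spin": 0,"gripper": -1},{"travel": [0,0,0],"spin": 0,"gripper": -1},{"travel": [0,0,0],"spin": 0,"gripper": -1},{"travel": [0,0,0],"spin": 0,"gripper": -1}]}}

```text
time: 11.98
tcp_pos: [0.4425, 0.0714, 0.1522]
tool_rot: [0.556, 0.458, -0.516, 0.464]
force: [-0.2, 0.7, -2.4]
width: 0.225
```

Request:
{"api": "apply_moves", "payload": {"deltas": [{"travel": [0.04,0,0],"spin": 0,"gripper": -1},{"travel": [0.02,0,0],"spin": 0,"gripper": -1},{"travel": [0,0,0],"spin": 0,"gripper": -1},{"travel": [0,0,0],"spin": 0,"gripper": -1},{"travel": [0,0,0],"spin": 0,"gripper": -1},{"travel": [0,0,0],"spin": 0,"gripper": -1},{"travel": [0,0,0],"spin": 0,"gripper": -1},{"travel": [0,0,0],"spin": 0,"gripper": -1}]}}

```text
time: 12.65
tcp_pos: [0.4427, 0.0715, 0.1507]
tool_rot: [0.556, 0.458, -0.516, 0.464]
force: [-0.3, 0.7, -1.3]
width: 0.227
```

Run:
```python
from h import *
need([0.443,0.0714,0.1585],np.radians(-8.7)); print(r.read_state()['moment'])
```

```text
t 12.65 tcp [0.4427 0.0715 0.1507] toolmm [-7.7  0.6 -0.3] units [-0.26  0.02 -0.01]
y-axis [ 0.988 -0.151  0.044] z [-0.149 -0.988 -0.038] x [ 0.049  0.031 -0.998] w 0.227 F [-0.32  0.7  -1.3 ]
world yaw needed deg -0.014507755726619718 -> spin (tool x down => neg) units 0.0036269389316549295 j6 1.867411643073962
[-0.06882398  0.16453899  0.01432896]
```

Request:
{"api": "apply_moves", "payload": {"deltas": [{"travel": [0.04,0,0],"spin": 0,"gripper": -1},{"travel": [0,0,0],"spin": 0,"gripper": -1},{"travel": [0,0,0],"spin": 0,"gripper": -1},{"travel": [0,0,0],"spin": 0,"gripper": -1},{"travel": [0,0,0],"spin": 0,"gripper": -1},{"travel": [0,0,0],"spin": 0,"gripper": -1},{"travel": [0,0,0],"spin": 0,"gripper": -1},{"travel": [0,0,0],"spin": 0,"gripper": -1}]}}

```text
time: 13.32
tcp_pos: [0.4428, 0.0716, 0.1499]
tool_rot: [0.557, 0.458, -0.515, 0.464]
force: [-0.9, -0.1, -0.3]
width: 0.225
```

Run:
```python
from h import *
need([0.443,0.0714,0.1585],np.radians(-8.7)); print(r.read_state()['moment'])
```

```text
t 13.32 tcp [0.4428 0.0716 0.1499] toolmm [-8.6  0.6 -0.2] units [-0.29  0.02 -0.01]
y-axis [ 0.988 -0.151  0.045] z [-0.149 -0.988 -0.038] x [ 0.05   0.031 -0.998] w 0.225 F [-0.87 -0.15 -0.35]
world yaw needed deg -0.013385681428904188 -> spin (tool x down => neg) units 0.003346420357226047 j6 1.8675127853758813
[-0.08386885  0.1903383  -0.0084053 ]
```

Request:
{"api": "apply_moves", "payload": {"deltas": [{"travel": [-0.4,0,0],"spin": 0,"gripper": -1},{"travel": [-0.3,0,0],"spin": 0,"gripper": -1},{"travel": [0,0,0],"spin": 0,"gripper": -1},{"travel": [0,0.2,0],"spin": 0,"gripper": -1},{"travel": [0,0.2,0],"spin": 0,"gripper": -1},{"travel": [0,0.2,0],"spin": 0,"gripper": -1},{"travel": [0,0.1,0],"spin": 0,"gripper": -1},{"travel": [0,0,0],"spin": 0,"gripper": -1}]}}

```text
time: 13.98
tcp_pos: [0.4648, 0.0673, 0.1707]
tool_rot: [0.556, 0.458, -0.516, 0.464]
force: [-0.3, -0.1, -1.5]
width: 0.227
```

```bash
cat >> h.py <<'E'
M=np.array([.592,.0487]);SX=np.array([.9885,-.1513]);SY=np.array([.1513,.9885])
def tooth():
    s,R=st(); c=s['tcp_pos']; t=c+R@np.array([.1555,.101,.0025]); 
    f=lambda p:(round(1000*float((p[:2]-M)@SX),1),round(1000*float((p[:2]-M)@SY),1))
    print('t',round(s['time'],2),'tooth st mm',f(t),'z',round(1000*t[2],1),'axis st',f(c),'tcpz',round(c[2],4),'toolx',R[:,0].round(3),'tooly',R[:,1].round(3),'F',s['force'].round(2))
E
python3 - <<'E'
from h import *
tooth(); snap('wrist','w9')
E
```

```text
t 13.98 tooth st mm (-20.9, 2.5) z 19.8 axis st (-128.6, -0.9) tcpz 0.1707 toolx [ 0.049  0.031 -0.998] tooly [ 0.988 -0.151  0.043] F [-0.27 -0.14 -1.55]
```

View pics/w9.png

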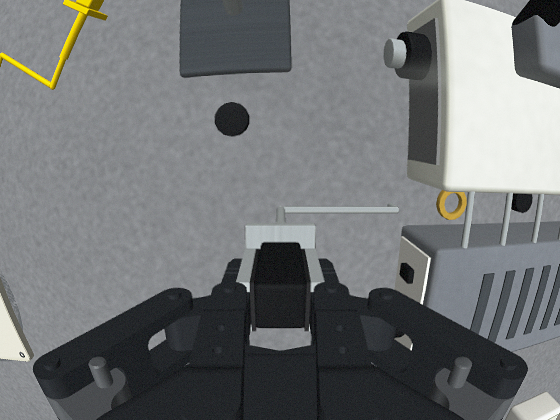

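```bash
cat >> h.py <<'E'
def fs(p): return ((np.array(p)[:2]-M)@np.stack([SX,SY]).T*1000).round(1)
def ring(d,box):
    h=cv2.cvtColor(d['image'],cv2.COLOR_RGB2HSV);m=((h[...,0]>10)&(h[...,0]<30)&(h[...,1]>110)).astype(np.uint8)
    k=np.zeros_like(m);u0,v0,u1,v1=box;k[v0:v1,u0:u1]=1;m*=k
    c=max(cv2.findContours(m,cv2.RETR_EXTERNAL,cv2.CHAIN_APPROX_NONE)[0],key=len)
    pts=np.array([onplane(d,u,v,.008,True)[:2] for u,v in c[:,0]])
    (cx,cy),rad=cv2.minEnclosingCircle((pts*1000).astype(np.float32)); return fs([cx/1000,cy/1000]),rad
E
python3 - <<'E'
from h import *
d=load('w9'); print(ring(d,(430,180,480,225)))
p=cloud(d,True)
for u in (300,340,380,395):
    col=p[203:217,u];k=np.nanargmax(col[:,2]);print(u,203+k,col[k].round(4),fs(col[k]))
for v in range(205,214):print(v,[ (d['image'][v,u].sum()) for u in range(380,402,3)])
# top edges: mic lower edge, lamp upper edge
for u,v in [(409,189),(401,229),(470,192),(480,223)]: print(fs(onplane(d,u,v,.08,True)))
E
```

```text
(array([55.2,  1.1]), 19.269046783447266)
300 211 [0.4871 0.0654 0.0376] [-106.2    0.6]
340 209 [0.5204 0.0619 0.0385] [-72.8   2.2]
380 210 [0.5549 0.0558 0.0399] [-37.8   1.4]
395 210 [0.5683 0.0538 0.0409] [-24.2   1.5]
205 [np.uint64(415), np.uint64(406), np.uint64(431), np.uint64(318), np.uint64(405), np.uint64(435), np.uint64(420), np.uint64(415)]
206 [np.uint64(412), np.uint64(401), np.uint64(415), np.uint64(349), np.uint64(375), np.uint64(404), np.uint64(419), np.uint64(425)]
207 [np.uint64(553), np.uint64(554), np.uint64(559), np.uint64(564), np.uint64(563), np.uint64(555), np.uint64(367), np.uint64(418)]
208 [np.uint64(553), np.uint64(533), np.uint64(541), np.uint64(541), np.uint64(550), np.uint64(538), np.uint64(532), np.uint64(403)]
209 [np.uint64(539), np.uint64(541), np.uint64(548), np.uint64(537), np.uint64(544), np.uint64(542), np.uint64(527), np.uint64(404)]
210 [np.uint64(547), np.uint64(548), np.uint64(542), np.uint64(549), np.uint64(532), np.uint64(555), np.uint64(521), np.uint64(400)]
211 [np.uint64(537), np.uint64(530), np.uint64(529), np.uint64(530), np.uint64(536), np.uint64(536), np.uint64(449), np.uint64(399)]
212 [np.uint64(425), np.uint64(409), np.uint64(424), np.uint64(417), np.uint64(420), np.uint64(423), np.uint64(362), np.uint64(410)]
213 [np.uint64(351), np.uint64(366), np.uint64(364), np.uint64(358), np.uint64(362), np.uint64(360), np.uint64(408), np.uint64(413)]
[-30.8  26. ]
[-34.7  -4. ]
[25.2 24.5]
[39.8 -1.1]
```

Run:
```python
from h import *
d=load('w9'); 
for u,v in [(409,189),(401,229)]: print('z0',fs(onplane(d,u,v,0,True)))
for u,v in [(441,191),(432,248)]: print('z8',fs(onplane(d,u,v,.08,True)))
cv2.imwrite('pics/w9c.png',cv2.resize(d['image'][160:280,270:560],None,fx=2.7,fy=2.7,interpolation=cv2.INTER_CUBIC)[:,:,::-1])
```

```text
z0 [ 7.3 13.3]
z0 [  2.  -27.9]
z8 [-3.  24.9]
z8 [ -5.4 -20.3]
```

View pics/w9c.png

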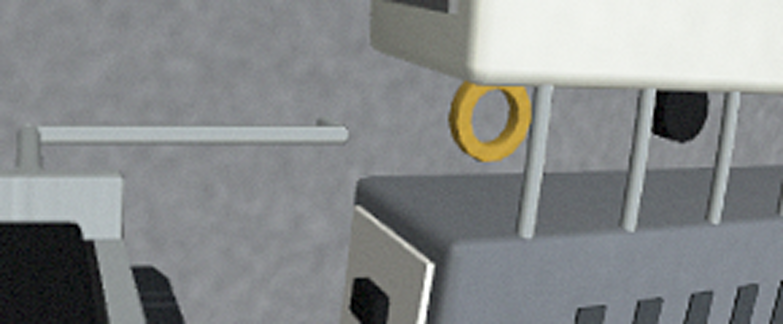

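Request:
{"api": "apply_moves", "payload": {"deltas": [{"travel": [0,0.3,0.07],"spin": 0,"gripper": -1},{"travel": [0,0.4,0],"spin": 0,"gripper": -1},{"travel": [0,0.4,0],"spin": 0,"gripper": -1},{"travel": [0,0.4,0],"spin": 0,"gripper": -1},{"travel": [0,0.4,0],"spin": 0,"gripper": -1},{"travel": [0,0.2,0],"spin": 0,"gripper": -1},{"travel": [0,0.1,0],"spin": 0,"gripper": -1},{"travel": [0,0,0],"spin": 0,"gripper": -1}]}}

```text
time: 14.7
tcp_pos: [0.5332, 0.053, 0.171]
tool_rot: [0.555, 0.458, -0.517, 0.463]
force: [-0.3, 0.3, -2.0]
width: 0.225
```

Run:
```python
from h import *
tooth(); d=snap('wrist','w10')
p=cloud(d,True)
for u in (300,340,380,395):
    col=p[200:220,u];k=np.nanargmax(col[:,2]);print(u,200+k,col[k].round(4),fs(col[k]))
cv2.imwrite('pics/w10c.png',cv2.resize(d['image'][160:280,270:560],None,fx=2.7,fy=2.7,interpolation=cv2.INTER_CUBIC)[:,:,::-1])
```

```text
t 14.7 tooth st mm (48.2, -1.5) z 19.6 axis st (-58.8, -4.6) tcpz 0.171 toolx [ 0.044  0.029 -0.999] tooly [ 0.988 -0.151  0.039] F [-0.32  0.27 -2.03]
300 209 [0.5552 0.0526 0.0373] [-37.   -1.7]
340 212 [0.5879 0.045  0.0386] [-3.5 -4.3]
380 209 [0.6228 0.0423 0.0397] [31.4 -1.7]
395 214 [0.6217 0.0474 0.0778] [29.6  3.2]
```

View pics/w10c.png

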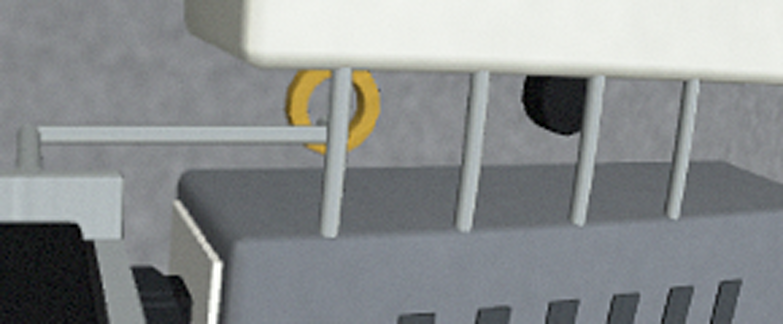

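Run:
```python
from h import *
d=load('w10'); 
for u,v in [(270+289/2.7,160+105/2.7),(270+381/2.7,160+105/2.7),(270+333/2.7,160+155/2.7),(393.3,200)]: print(fs(onplane(d,u,v,.008,True)))
```

```text
[39.5  0.9]
[75.5  0.9]
[ 57.8 -17.4]
[56.4 -0.2]
```

Request:
{"api": "apply_moves", "payload": {"deltas": [{"travel": [0,0.12,-0.03],"spin": 0,"gripper": -1},{"travel": [0,0.12,-0.03],"spin": 0,"gripper": -1},{"travel": [0,0.08,0],"spin": 0,"gripper": -1},{"travel": [0,0,0],"spin": 0,"gripper": -1},{"travel": [0,0,0],"spin": 0,"gripper": -1},{"travel": [0,0,0],"spin": 0,"gripper": -1},{"travel": [0,0,0],"spin": 0,"gripper": -1},{"travel": [0,0,0],"spin": 0,"gripper": -1}]}}

```text
time: 15.42
tcp_pos: [0.5409, 0.0539, 0.1713]
tool_rot: [0.554, 0.459, -0.518, 0.463]
force: [0.4, -0.4, -1.9]
width: 0.222
```

Run:
```python
from h import *
tooth(); d=snap('wrist','w11')
cv2.imwrite('pics/w11c.png',cv2.resize(d['image'][160:280,270:560],None,fx=2.7,fy=2.7,interpolation=cv2.INTER_CUBIC)[:,:,::-1])
```

```text
t 15.42 tooth st mm (55.3, 0.6) z 19.6 axis st (-51.3, -2.6) tcpz 0.1713 toolx [ 0.041  0.029 -0.999] tooly [ 0.988 -0.149  0.037] F [ 0.44 -0.43 -1.87]
```

View pics/w11c.png

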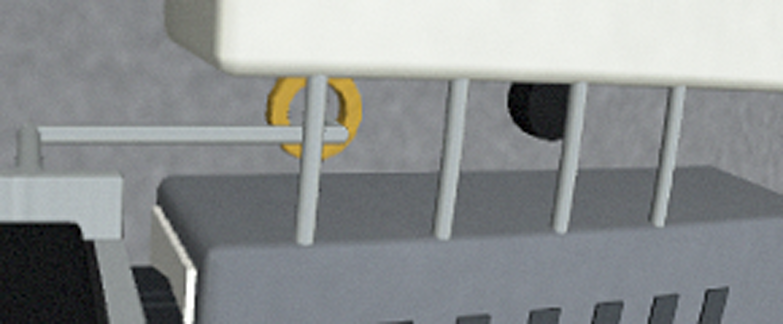

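Request:
{"api": "apply_moves", "payload": {"deltas": [{"travel": [0,0.1,0],"spin": 0,"gripper": -1},{"travel": [0.1,0,0],"spin": 0,"gripper": -1},{"travel": [0.1,0,0],"spin": 0,"gripper": -1},{"travel": [0.07,0,0],"spin": 0,"gripper": -1},{"travel": [0,0,0],"spin": 0,"gripper": -1},{"travel": [0,0,0],"spin": 0,"gripper": -1},{"travel": [0,0,0],"spin": 0,"gripper": -1},{"travel": [0,0,0],"spin": 0,"gripper": -1}]}}

```text
time: 16.13
tcp_pos: [0.5442, 0.0536, 0.162]
tool_rot: [0.553, 0.46, -0.518, 0.463]
force: [0.3, -0.3, -1.3]
width: 0.224
```

Run:
```python
from h import *
tooth(); d=snap('wrist','w12')
p=cloud(d,True)
for u in (300,340,360,375,393,396):
    col=p[203:217,u];k=np.nanargmax(col[:,2]);print(u,203+k,col[k].round(4),fs(col[k]))
cv2.imwrite('pics/w12c.png',cv2.resize(d['image'][160:280,270:560],None,fx=2.7,fy=2.7,interpolation=cv2.INTER_CUBIC)[:,:,::-1])
```

```text
t 16.13 tooth st mm (58.4, 0.7) z 10.2 axis st (-48.0, -2.4) tcpz 0.162 toolx [ 0.04   0.029 -0.999] tooly [ 0.988 -0.15   0.036] F [ 0.35 -0.29 -1.29]
300 211 [0.5654 0.0517 0.0289] [-26.8  -1.1]
340 212 [0.5984 0.0457 0.0295] [ 6.7 -2. ]
360 208 [0.6157 0.0465 0.0301] [23.8  1.5]
375 212 [0.6286 0.041  0.0302] [37.4 -2.1]
393 212 [0.645  0.0385 0.0307] [53.9 -2.1]
396 209 [0.6477 0.0409 0.0314] [56.2  0.7]
```

View pics/w12c.png

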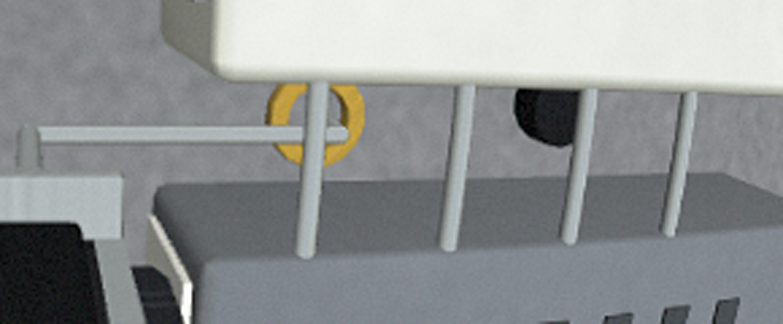

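Request:
{"api": "apply_moves", "payload": {"deltas": [{"travel": [0.07,0,0],"spin": 0,"gripper": -1},{"travel": [0.06,0,0],"spin": 0,"gripper": -1},{"travel": [0,0,0],"spin": 0,"gripper": -1},{"travel": [0,0,0],"spin": 0,"gripper": -1},{"travel": [0,0,0],"spin": 0,"gripper": -1},{"travel": [0,0,0],"spin": 0,"gripper": -1},{"travel": [0,0,0],"spin": 0,"gripper": -1},{"travel": [0,0,0],"spin": 0,"gripper": -1}]}}

```text
time: 16.85
tcp_pos: [0.5445, 0.0538, 0.158]
tool_rot: [0.554, 0.46, -0.518, 0.463]
force: [-0.1, -0.2, -1.8]
width: 0.223
```

Run:
```python
from h import *
tooth();print(r.read_state()['moment'])
```

```text
t 16.85 tooth st mm (58.8, 1.0) z 6.3 axis st (-47.7, -2.2) tcpz 0.158 toolx [ 0.041  0.029 -0.999] tooly [ 0.988 -0.149  0.036] F [-0.1  -0.23 -1.8 ]
[-0.07621646  0.04934693 -0.03716445]
```

Request:
{"api": "apply_moves", "payload": {"deltas": [{"travel": [0.06,0,0],"spin": 0,"gripper": -1},{"travel": [0.05,0,0],"spin": 0,"gripper": -1},{"travel": [0,0,0],"spin": 0,"gripper": -1},{"travel": [0,0,0],"spin": 0,"gripper": -1},{"travel": [0,0,0],"spin": 0,"gripper": -1},{"travel": [0,0,0],"spin": 0,"gripper": -1},{"travel": [0,0,0],"spin": 0,"gripper": -1},{"travel": [0,0,0],"spin": 0,"gripper": -1}]}}

```text
time: 17.52
tcp_pos: [0.5447, 0.0539, 0.1544]
tool_rot: [0.554, 0.46, -0.518, 0.463]
force: [0.1, 0.1, -1.5]
width: 0.225
```

Run:
```python
from h import *
tooth();print(r.read_state()['moment'])
```

```text
t 17.52 tooth st mm (59.0, 1.1) z 2.7 axis st (-47.6, -2.0) tcpz 0.1544 toolx [ 0.041  0.029 -0.999] tooly [ 0.988 -0.149  0.036] F [ 0.12  0.13 -1.52]
[-0.00782798  0.10734552 -0.03346928]
```

Request:
{"api": "apply_moves", "payload": {"deltas": [{"travel": [-0.005,-0.1,0],"spin": 0,"gripper": -1},{"travel": [-0.005,-0.15,0],"spin": 0,"gripper": -1},{"travel": [-0.005,-0.15,0],"spin": 0,"gripper": -1},{"travel": [-0.005,-0.15,0],"spin": 0,"gripper": -1},{"travel": [-0.005,-0.15,0],"spin": 0,"gripper": -1},{"travel": [-0.005,-0.15,0],"spin": 0,"gripper": -1},{"travel": [-0.005,-0.1,0],"spin": 0,"gripper": -1},{"travel": [0,0,0],"spin": 0,"gripper": -1}]}}

```text
time: 18.18
tcp_pos: [0.5129, 0.0586, 0.1546]
tool_rot: [0.554, 0.46, -0.518, 0.463]
force: [0.3, -0.2, -1.4]
width: 0.225
```

Run:
```python
from h import *
tooth(); d=snap('wrist','w13')
cv2.imwrite('pics/w13c.png',cv2.resize(d['image'][160:280,270:560],None,fx=2.7,fy=2.7,interpolation=cv2.INTER_CUBIC)[:,:,::-1])
```

```text
t 18.18 tooth st mm (26.8, 1.0) z 2.9 axis st (-79.7, -2.2) tcpz 0.1546 toolx [ 0.041  0.029 -0.999] tooly [ 0.988 -0.149  0.036] F [ 0.28 -0.24 -1.43]
```

View pics/w13c.png

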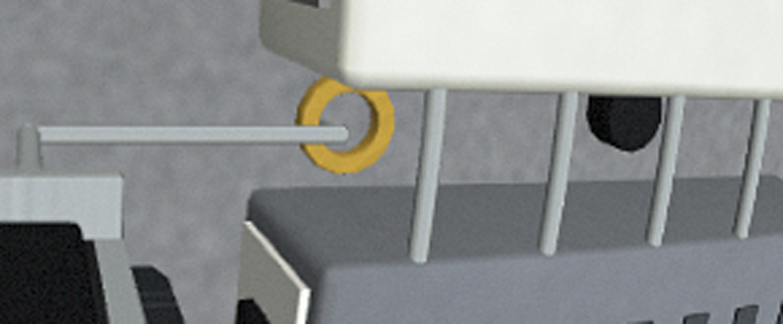

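Request:
{"api": "apply_moves", "payload": {"deltas": [{"travel": [-0.005,-0.1,0],"spin": 0,"gripper": -1},{"travel": [-0.005,-0.15,0],"spin": 0,"gripper": -1},{"travel": [-0.005,-0.15,0],"spin": 0,"gripper": -1},{"travel": [-0.005,-0.15,0],"spin": 0,"gripper": -1},{"travel": [-0.005,-0.15,0],"spin": 0,"gripper": -1},{"travel": [-0.005,-0.15,0],"spin": 0,"gripper": -1},{"travel": [-0.005,-0.15,0],"spin": 0,"gripper": -1},{"travel": [-0.005,-0.15,0],"spin": 0,"gripper": -1}]}}

```text
time: 18.9
tcp_pos: [0.477, 0.0641, 0.1549]
tool_rot: [0.554, 0.459, -0.517, 0.463]
force: [0.3, 0.8, -1.6]
width: 0.226
```

Request:
{"api": "apply_moves", "payload": {"deltas": [{"travel": [-0.005,-0.15,0],"spin": 0,"gripper": -1},{"travel": [-0.005,-0.15,0],"spin": 0,"gripper": -1},{"travel": [-0.005,-0.15,0],"spin": 0,"gripper": -1},{"travel": [-0.005,-0.15,0],"spin": 0,"gripper": -1},{"travel": [-0.005,-0.15,0],"spin": 0,"gripper": -1},{"travel": [-0.005,-0.15,0],"spin": 0,"gripper": -1},{"travel": [-0.005,-0.1,0],"spin": 0,"gripper": -1},{"travel": [0,0,0],"spin": 0,"gripper": -1}]}}

```text
time: 19.57
tcp_pos: [0.4426, 0.0691, 0.1548]
tool_rot: [0.554, 0.459, -0.517, 0.463]
force: [-0.0, 0.6, -2.4]
width: 0.227
```

Run:
```python
from h import *
tooth(); d=snap('wrist','w14'); print(ring(d,(360,180,440,240)))
```

```text
t 19.57 tooth st mm (-43.9, 0.8) z 3.3 axis st (-150.7, -2.4) tcpz 0.1548 toolx [ 0.043  0.029 -0.999] tooly [ 0.988 -0.149  0.038] F [-0.03  0.58 -2.41]
(array([-37.7,   1.5]), 18.538652420043945)
```

View pics/w14.png

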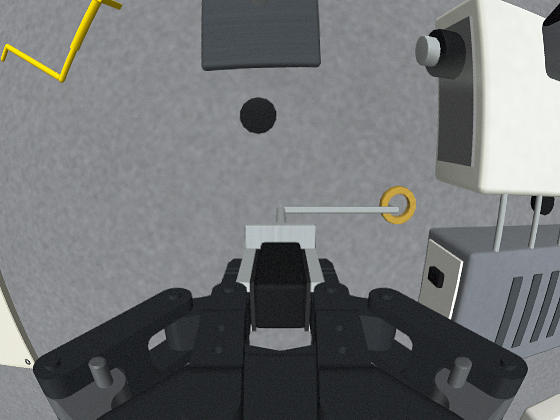

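Request:
{"api": "apply_moves", "payload": {"deltas": [{"travel": [0,0.1,0],"spin": 0,"gripper": -1},{"travel": [0,0.1,0],"spin": 0,"gripper": -1},{"travel": [0,0,0],"spin": 0,"gripper": -1},{"travel": [-0.2,0,0],"spin": 0,"gripper": -1},{"travel": [-0.3,0,0],"spin": 0,"gripper": -1},{"travel": [-0.3,0,0],"spin": 0,"gripper": -1},{"travel": [-0.3,0,0],"spin": 0,"gripper": -1},{"travel": [0,0,0],"spin": 0,"gripper": -1}]}}

```text
time: 20.28
tcp_pos: [0.4491, 0.067, 0.1916]
tool_rot: [0.554, 0.459, -0.517, 0.463]
force: [1.0, 0.6, -1.7]
width: 0.228
```

Run:
```python
from h import *
tooth(); d=snap('wrist','w15'); print(ring(d,(340,150,480,240)))
```

```text
t 20.28 tooth st mm (-37.1, -0.4) z 40.1 axis st (-144.0, -3.6) tcpz 0.1916 toolx [ 0.043  0.03  -0.999] tooly [ 0.988 -0.15   0.038] F [ 1.02  0.61 -1.73]
(array([-37.5,   1.5]), 18.154651641845703)
```

View pics/w15.png

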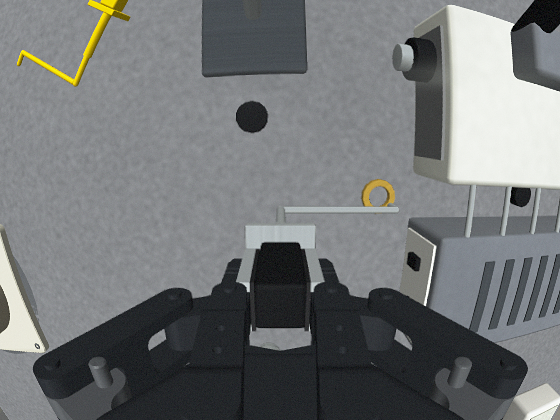

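Request:
{"api": "apply_moves", "payload": {"deltas": [{"travel": [-0.8,0,0],"spin": 0,"gripper": -1},{"travel": [-1,0,0],"spin": 0,"gripper": -1},{"travel": [-1,0,0],"spin": 0,"gripper": -1},{"travel": [-1,0,0],"spin": 0,"gripper": -1},{"travel": [-1,0,0],"spin": 0,"gripper": -1},{"travel": [-1,0,0],"spin": 0,"gripper": -1},{"travel": [0,0,0],"spin": 0,"gripper": -1},{"travel": [0,0,0],"spin": 0,"gripper": -1}]}}

```text
time: 21.0
tcp_pos: [0.4383, 0.0612, 0.3706]
tool_rot: [0.552, 0.46, -0.519, 0.462]
force: [0.3, 0.0, -2.4]
width: 0.223
```

Run:
```python
from h import *
tooth(); need([0.473,0.395,0.36],np.radians(-6.5))
```

```text
t 21.0 tooth st mm (-47.9, -8.0) z 218.4 axis st (-153.8, -10.9) tcpz 0.3706 toolx [ 0.037  0.029 -0.999] tooly [ 0.988 -0.15   0.032] F [ 0.32  0.04 -2.41]
t 21.0 tcp [0.4383 0.0612 0.3706] toolmm [  21.4  -16.1 -334.7] units [  0.71  -0.54 -11.16]
y-axis [ 0.988 -0.15   0.032] z [-0.149 -0.988 -0.034] x [ 0.037  0.029 -0.999] w 0.223 F [ 0.32  0.04 -2.41]
world yaw needed deg 2.12306225703237 -> spin (tool x down => neg) units -0.5307655642580925 j6 1.8447047867130006
```

Request:
{"api": "apply_moves", "payload": {"deltas": [{"travel": [0,0,-0.6],"spin": -0.1,"gripper": -1},{"travel": [0,-0.1,-1],"spin": -0.1,"gripper": -1},{"travel": [0,-0.1,-1],"spin": -0.1,"gripper": -1},{"travel": [0,-0.1,-1],"spin": -0.1,"gripper": -1},{"travel": [0,-0.1,-1],"spin": -0.1,"gripper": -1},{"travel": [0,0,-1],"spin": 0,"gripper": -1},{"travel": [0,0,-1],"spin": 0,"gripper": -1},{"travel": [0,0,-1],"spin": 0,"gripper": -1}]}}

```text
time: 21.67
tcp_pos: [0.4539, 0.2913, 0.3682]
tool_rot: [0.542, 0.466, -0.519, 0.469]
force: [1.0, 0.3, -1.3]
width: 0.222
```

Run:
```python
from h import *
tooth(); need([0.473,0.395,0.36],np.radians(-6.5))
```

```text
t 21.67 tooth st mm (-68.5, 222.6) z 215.1 axis st (-173.2, 218.9) tcpz 0.3682 toolx [ 0.027  0.02  -0.999] tooly [ 0.992 -0.126  0.024] F [ 0.95  0.34 -1.34]
t 21.67 tcp [0.4539 0.2913 0.3682] toolmm [  10.7    5.7 -105.1] units [ 0.36  0.19 -3.5 ]
y-axis [ 0.992 -0.126  0.024] z [-0.125 -0.992 -0.023] x [ 0.027  0.02  -0.999] w 0.222 F [ 0.95  0.34 -1.34]
world yaw needed deg 0.7312314825649393 -> spin (tool x down => neg) units -0.18280787064123483 j6 2.2661963175189133
```

Request:
{"api": "apply_moves", "payload": {"deltas": [{"travel": [0,0,-0.9],"spin": -0.1,"gripper": -1},{"travel": [0,0.1,-0.9],"spin": -0.1,"gripper": -1},{"travel": [0,0.1,-0.7],"spin": 0,"gripper": -1},{"travel": [0,0,-0.4],"spin": 0,"gripper": -1},{"travel": [0,0,-0.2],"spin": 0,"gripper": -1},{"travel": [0,0,0],"spin": 0,"gripper": -1},{"travel": [0,0,0],"spin": 0,"gripper": -1},{"travel": [0,0,0],"spin": 0,"gripper": -1}]}}

```text
time: 22.33
tcp_pos: [0.4673, 0.3925, 0.3536]
tool_rot: [0.528, 0.474, -0.522, 0.474]
force: [1.2, -0.2, -2.0]
width: 0.225
```

Run:
```python
from h import *
need([0.475,0.392,0.198],np.radians(-6.5))
```

```text
t 22.33 tcp [0.4673 0.3925 0.3536] toolmm [155.6   6.6   0.8] units [5.19 0.22 0.03]
y-axis [ 0.995 -0.102  0.007] z [-0.102 -0.995 -0.007] x [ 0.007  0.006 -1.   ] w 0.225 F [ 1.22 -0.23 -1.98]
world yaw needed deg -0.6272934532758293 -> spin (tool x down => neg) units 0.15682336331895733 j6 2.3720115003054363
```

Request:
{"api": "apply_moves", "payload": {"deltas": [{"travel": [0.3,0.1,0],"spin": 0.1,"gripper": -1},{"travel": [0.4,0.1,0],"spin": 0.1,"gripper": -1},{"travel": [0.5,0,0],"spin": 0,"gripper": -1},{"travel": [0.5,0,0],"spin": 0,"gripper": -1},{"travel": [0.5,0,0],"spin": 0,"gripper": -1},{"travel": [0.5,0,0],"spin": 0,"gripper": -1},{"travel": [0.4,0,0],"spin": 0,"gripper": -1},{"travel": [0.3,0,0],"spin": 0,"gripper": -1}]}}

```text
time: 23.0
tcp_pos: [0.4776, 0.3837, 0.25]
tool_rot: [0.538, 0.465, -0.525, 0.467]
force: [-0.8, -0.0, -1.3]
width: 0.225
```

Request:
{"api": "apply_moves", "payload": {"deltas": [{"travel": [0.2,0,0],"spin": 0,"gripper": -1},{"travel": [0.2,0,0],"spin": 0,"gripper": -1},{"travel": [0.1,0,0],"spin": 0,"gripper": -1},{"travel": [0,0,0],"spin": 0,"gripper": -1},{"travel": [0,0,0],"spin": 0,"gripper": -1},{"travel": [0,0,0],"spin": 0,"gripper": -1},{"travel": [0,0,0],"spin": 0,"gripper": -1},{"travel": [0,0,0],"spin": 0,"gripper": -1}]}}

```text
time: 23.67
tcp_pos: [0.4784, 0.3796, 0.2334]
tool_rot: [0.539, 0.463, -0.527, 0.466]
force: [-0.6, 0.4, -1.2]
width: 0.225
```

Run:
```python
from h import *
need([0.4745,0.392,0.198],np.radians(-6.5)); snap('wrist','w16')
d=load('w16');p=cloud(d,True)
reg=p[215:260,235:325].reshape(-1,3);q=reg[np.abs(reg[:,2]-np.nanmedian(reg[:,2]))<.006];print(np.nanmedian(reg[:,2]),q.mean(0))
```

```text
t 23.67 tcp [0.4784 0.3796 0.2334] toolmm [ 35.5  -6.  -11.3] units [ 1.18 -0.2  -0.38]
y-axis [ 0.991 -0.136  0.014] z [-0.136 -0.991 -0.011] x [ 0.016  0.009 -1.   ] w 0.225 F [-0.61  0.4  -1.16]
world yaw needed deg 1.299979860920774 -> spin (tool x down => neg) units -0.3249949652301935 j6 2.3790899345936207
0.20197288385097334 [0.48067954 0.39183254 0.20216249]
```

View pics/w16.png

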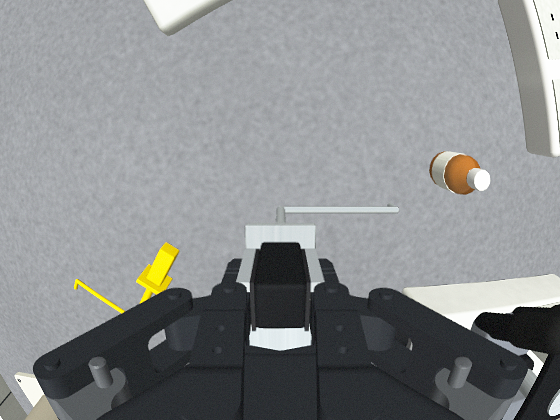

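Request:
{"api": "apply_moves", "payload": {"deltas": [{"travel": [0.1,-0.1,-0.2],"spin": -0.2,"gripper": -1},{"travel": [0.2,-0.1,-0.2],"spin": -0.1,"gripper": -1},{"travel": [0.2,0,0],"spin": 0,"gripper": -1},{"travel": [0.2,0,0],"spin": 0,"gripper": -1},{"travel": [0.2,0,0],"spin": 0,"gripper": -1},{"travel": [0.15,0,0],"spin": 0,"gripper": -1},{"travel": [0,0,0],"spin": 0,"gripper": -1},{"travel": [0,0,0],"spin": 0,"gripper": -1}]}}

```text
time: 24.38
tcp_pos: [0.4733, 0.3949, 0.1978]
tool_rot: [0.533, 0.47, -0.521, 0.473]
force: [-0.1, -0.4, -1.8]
width: 0.223
```

Run:
```python
from h import *
need([0.474,0.392,0.198],np.radians(-6.1))
```

```text
t 24.38 tcp [0.4733 0.3949 0.1978] toolmm [-0.2  1.   2.8] units [-0.01  0.03  0.09]
y-axis [ 0.994 -0.111  0.014] z [-0.111 -0.994 -0.01 ] x [ 0.015  0.008 -1.   ] w 0.223 F [-0.11 -0.36 -1.75]
world yaw needed deg 0.2707723125561697 -> spin (tool x down => neg) units -0.06769307813904242 j6 2.378685884028938
```

Request:
{"api": "apply_moves", "payload": {"deltas": [{"travel": [0,0.02,0.2],"spin": 0,"gripper": -1},{"travel": [0,0,0.3],"spin": 0,"gripper": -1},{"travel": [0,0,0.3],"spin": 0,"gripper": -1},{"travel": [0,0,0.3],"spin": 0,"gripper": -1},{"travel": [0,0,0.2],"spin": 0,"gripper": -1},{"travel": [0,0,0],"spin": 0,"gripper": -1},{"travel": [0,0,0],"spin": 0,"gripper": -1},{"travel": [0,0,0],"spin": 0,"gripper": -1}]}}

```text
time: 25.05
tcp_pos: [0.4699, 0.35, 0.1991]
tool_rot: [0.534, 0.469, -0.521, 0.472]
force: [-0.8, 0.1, -1.2]
width: 0.227
```

Run:
```python
from h import *
need([0.4647,0.3135,0.198],np.radians(-6.1)); snap('wrist','w17')
```

```text
t 25.05 tcp [0.4699 0.35   0.1991] toolmm [ 0.7 -1.  36.8] units [ 0.02 -0.03  1.23]
y-axis [ 0.993 -0.114  0.016] z [-0.114 -0.993 -0.011] x [ 0.017  0.009 -1.   ] w 0.227 F [-0.79  0.14 -1.24]
world yaw needed deg 0.44121914344813945 -> spin (tool x down => neg) units -0.11030478586203486 j6 2.326456999195531
```

View pics/w17.png

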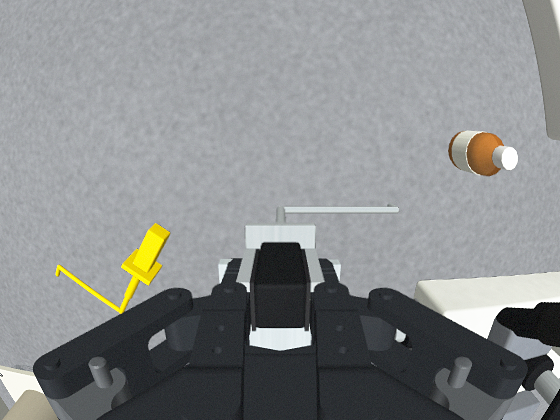

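Request:
{"api": "apply_moves", "payload": {"deltas": [{"travel": [0,-0.05,0],"spin": 0,"gripper": -1},{"travel": [0,0,0.2],"spin": 0,"gripper": -1},{"travel": [0,0,0.3],"spin": 0,"gripper": -1},{"travel": [0,0,0.3],"spin": 0,"gripper": -1},{"travel": [0,0,0.2],"spin": 0,"gripper": -1},{"travel": [0,0,0.1],"spin": 0,"gripper": -1},{"travel": [0,0,0],"spin": 0,"gripper": -1},{"travel": [0,0,0],"spin": 0,"gripper": -1}]}}

```text
time: 25.77
tcp_pos: [0.4639, 0.3145, 0.1985]
tool_rot: [0.534, 0.469, -0.521, 0.473]
force: [0.9, 0.4, -2.0]
width: 0.225
```

Run:
```python
from h import *
need([0.4647,0.3135,0.198],np.radians(-6.1)); snap('wrist','w18')
```

```text
t 25.77 tcp [0.4639 0.3145 0.1985] toolmm [0.5 0.9 0.9] units [0.02 0.03 0.03]
y-axis [ 0.993 -0.113  0.016] z [-0.113 -0.994 -0.011] x [ 0.017  0.009 -1.   ] w 0.225 F [ 0.87  0.38 -1.95]
world yaw needed deg 0.38130466112812883 -> spin (tool x down => neg) units -0.09532616528203221 j6 2.2806566384164872
```

View pics/w18.png

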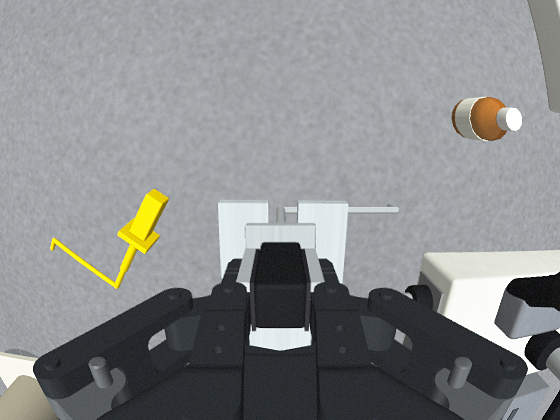

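Request:
{"api": "apply_moves", "payload": {"deltas": [{"travel": [0.06,0,0],"spin": 0,"gripper": -1},{"travel": [0.05,0,0],"spin": 0,"gripper": -1},{"travel": [0.05,0,0],"spin": 0,"gripper": -1},{"travel": [0.02,0,0],"spin": 0,"gripper": -1},{"travel": [0,0,0],"spin": 0,"gripper": -1},{"travel": [0,0,0],"spin": 0,"gripper": -1},{"travel": [0,0,0],"spin": 0,"gripper": -1},{"travel": [0,0,0],"spin": 0,"gripper": -1}]}}

```text
time: 26.48
tcp_pos: [0.4644, 0.3157, 0.1927]
tool_rot: [0.534, 0.47, -0.52, 0.473]
force: [0.2, 0.6, -2.5]
width: 0.224
```

Run:
```python
from h import *
need([0.4647,0.3135,0.1925],np.radians(-6.1))
```

```text
t 26.48 tcp [0.4644 0.3157 0.1927] toolmm [0.1 0.6 2.1] units [0.   0.02 0.07]
y-axis [ 0.994 -0.111  0.017] z [-0.111 -0.994 -0.011] x [ 0.018  0.009 -1.   ] w 0.224 F [ 0.17  0.63 -2.52]
world yaw needed deg 0.2955554763159131 -> spin (tool x down => neg) units -0.07388886907897828 j6 2.2806317576217263
```

Request:
{"api": "apply_moves", "payload": {"deltas": [{"travel": [0,0,0.08],"spin": 0,"gripper": -1},{"travel": [0.03,0,0],"spin": 0,"gripper": -1},{"travel": [0.02,0,0],"spin": 0,"gripper": -1},{"travel": [0,0,0],"spin": 0,"gripper": -1},{"travel": [0,0,0],"spin": 0,"gripper": -1},{"travel": [0,0,0],"spin": 0,"gripper": -1},{"travel": [0,0,0],"spin": 0,"gripper": -1},{"travel": [0,0,0],"spin": 0,"gripper": -1}]}}

```text
time: 27.15
tcp_pos: [0.4642, 0.3133, 0.1926]
tool_rot: [0.535, 0.47, -0.52, 0.473]
force: [-0.5, -0.3, 1.2]
width: 0.228
```

Run:
```python
from h import *
need([0.4647,0.3135,0.1925],np.radians(-6.1))
```

```text
t 27.15 tcp [0.4642 0.3133 0.1926] toolmm [ 0.1  0.5 -0.3] units [ 0.    0.02 -0.01]
y-axis [ 0.994 -0.111  0.018] z [-0.111 -0.994 -0.013] x [ 0.019  0.011 -1.   ] w 0.228 F [-0.49 -0.28  1.16]
world yaw needed deg 0.2910192693189291 -> spin (tool x down => neg) units -0.07275481732973227 j6 2.2768308099157575
```

Request:
{"api": "apply_moves", "payload": {"deltas": [{"travel": [0,0,0],"spin": 0,"gripper": -0.4},{"travel": [0,0,0],"spin": 0,"gripper": -0.2},{"travel": [0,0,0],"spin": 0,"gripper": 0.2},{"travel": [0,0,0],"spin": 0,"gripper": 0.6},{"travel": [0,0,0],"spin": 0,"gripper": 1},{"travel": [0,0,0],"spin": 0,"gripper": 1},{"travel": [-0.2,0,0],"spin": 0,"gripper": 1},{"travel": [-0.3,0,0],"spin": 0,"gripper": 1}]}}

```text
time: 27.82
tcp_pos: [0.4637, 0.3129, 0.2067]
tool_rot: [0.534, 0.47, -0.52, 0.473]
force: [0.4, 0.6, 0.2]
width: 1.003
```

Request:
{"api": "apply_moves", "payload": {"deltas": [{"travel": [-0.4,0,0],"spin": 0,"gripper": 1},{"travel": [-0.5,0,0],"spin": 0,"gripper": 1},{"travel": [-0.6,0,0],"spin": 0,"gripper": 1},{"travel": [-0.6,0,0],"spin": 0,"gripper": 1},{"travel": [-0.6,0,0.5],"spin": 0,"gripper": 1},{"travel": [0,0,1],"spin": 0,"gripper": 1},{"travel": [0,0,1],"spin": 0,"gripper": 1},{"travel": [0,0,1],"spin": 0,"gripper": 1}]}}

```text
time: 28.48
tcp_pos: [0.4523, 0.2109, 0.2987]
tool_rot: [0.536, 0.472, -0.514, 0.476]
force: [0.5, -0.6, 0.1]
width: 1.001
```

Run:
```python
from h import *
d=snap('wrist','w19');snap('side','s19');p=cloud(d,True);print(r.read_state()['tcp_pos'])
reg=p[:200,200:370].reshape(-1,3);z=reg[:,2]
for n,zz,t in(('plate',.155,.0025),('collar',.161,.0025),('handle',.211,.004)):
    q=reg[np.abs(z-zz)<t];rr=cv2.minAreaRect((q[:,:2]*1000).astype(np.float32));print(n,len(q),rr,np.median(q[:,2]))
try: print(ring(d,(380,100,559,350)))
except Exception as e: print(e)
```

```text
[0.45169785 0.20817813 0.29889276]
plate 7902 ((462.85968017578125, 290.4560546875), (100.61847686767578, 70.74494171142578), 82.8652572631836) 0.15513562729891495
collar 971 ((464.69085693359375, 312.0020446777344), (35.84029769897461, 36.26850891113281), 82.67323303222656) 0.16109886767629839
handle 904 ((464.3883056640625, 311.9510192871094), (19.830551147460938, 19.57175064086914), 84.07691192626953) 0.21099458015851702
(array([227.5,  47.3]), 0.9487168192863464)
```

View pics/w19.png

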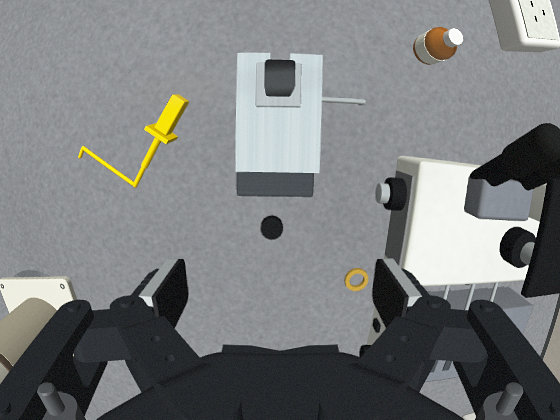

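View pics/s19.png

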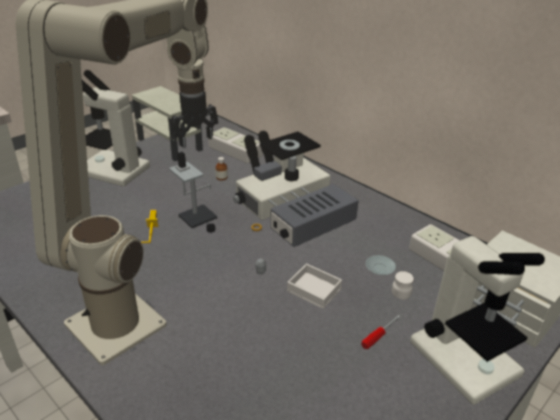

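Request:
{"api": "apply_moves", "payload": {"deltas": [{"travel": [0,0,0],"spin": 0,"gripper": 1},{"travel": [0,0,0],"spin": 0,"gripper": 1},{"travel": [0,0,0],"spin": 0,"gripper": 1},{"travel": [0,0,0],"spin": 0,"gripper": 1},{"travel": [0,0,0],"spin": 0,"gripper": 1},{"travel": [0,0,0],"spin": 0,"gripper": 1},{"travel": [0,0,0],"spin": 0,"gripper": 1},{"travel": [0,0,0],"spin": 0,"gripper": 1}]}}

```text
time: 29.25
tcp_pos: [0.4524, 0.2116, 0.3007]
tool_rot: [0.537, 0.471, -0.514, 0.475]
force: [0.5, -0.3, -0.2]
width: 1.001
```

Run:
```python
from h import *
d=load('w19'); print('ring',ring(d,(335,265,372,295)))
d=snap('wrist','w20'); print('ring',ring(d,(320,255,372,310))); print(r.read_state()['dq'].round(3))
workorder.close_job()
```

```text
ring (array([-38.2,   2.2]), 18.774843215942383)
ring (array([-37.4,   2.1]), 18.792280197143555)
[-0.005 -0.003 -0.002  0.001 -0.001 -0.   ]
the job is handed in; nothing more can be done
```

The ring is out of the gap and lying on the open bench, the rod is back in its stand, and the job was handed in at about 29 s of the 72 s allowed.

I took the black-handled rod from the stand and felt for the bench in front of the mouth, with about 1.6 N contact. I then lowered the tooth into the ring's hole without touching bench or ring top, and drew the ring out.

**Last checks:**
- **Ring:** its centre is about 37–38 mm in front of the mouth (at least 22 mm needed). It looked flat, and two pictures taken about 0.8 s apart agreed within 1 mm.
- **Rod:** the collar is down on the plate, with its top at 161 mm and the handle top at 211 mm, the same as at the start. Across and along the slot it is within about 2 mm of the seat.
- **Arm:** the gripper was open, clear of everything and still.
- **Forces:** every reading I took stayed within a few newtons; they were taken only between moves, not continuously.
- **Other things:** in the last pictures nothing else looked moved, but I did not measure the other objects again.

**Imperfection:** the tool tilted by up to about 0.06 rad during one descent. I allowed for it while drawing the ring, and it had fallen to about 0.02 rad before the rod was hung back.

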